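# Load the marking machine and crank the tray under the head

## Robot

A 6-joint arm with a two-finger parallel gripper is mounted at the origin on the work surface. World frame = base frame: x ahead of the robot, y to its left, z up, the work surface at z = 0. Lengths are in m, angles in rad, forces in N, time in s.
With the tool pointing down it reaches from about 0.25 to 0.775 m from the base axis. Payload 4 kg.
Tool frame: the origin (TCP) lies midway between the tips of the shut fingers; the grasp point (between the pads) lies 19 mm behind it (robot.tcp_to_grasp is the distance from the TCP to the grasp point, in m); z points along the fingers, x is the direction in which the jaws open and shut, and the axes are right-handed (so a half turn about z gives the same grasp; the last joint's range is limited). The gripper opens to 94 mm and grips with 3 to 60 N. Pads are 16 mm wide; open, the fingers measure 119 mm over their backs; the gripper's body (75 mm by 177 mm) begins 78 mm behind the grasp point.
Start: joints at [-1.3, 0.087, 1.371, -0, 1.684, -0.103], TCP at [0.201, -0.512, 0.206] pointing down, gripper open.
Joint ranges: [-3.1, 3.1], [-0.76, 2.03], [0.27, 2.55], [-1.08, 4.22], [0.17, 2.65], [-2.57, 2.57]. Speed limits (rad/s): [2.79, 2.79, 3.14, 3.14, 3.14, 3.14].

## Interface

Orientations are given as [roll, pitch, yaw] about the fixed x, y, z axes, in that order (R = Rz(yaw) Ry(pitch) Rx(roll)).
In Python, from bench import get_obs, vision, robot gives the robot as it stands.
- The arm moves only by the tool servo_tool, never from a script. Its argument "targets" is text: rows parted by semicolons, each of 7 numbers parted by spaces: the opening, from 0 (shut) to 1 (fully open), then the shift along the tool's x, y, z as a fraction of full scale, then the turn, a rotation vector about the tool's x, y, z as a fraction of full scale. A call has 1 to 12 rows; each row is the pose to reach, as a shift and turn from the pose commanded when the call began, along the tool's axes at that moment, turning the shorter way round; what a row does not reach only later rows make up. Full scale, the value 1, is 0.25 m for a shift and pi rad for a turn. A row lasts 1/12 s, in which the tool goes at most 41.7 mm and 7.16 degrees, less where a joint would pass 70% of its speed; a pose out of reach is approached as far as the arm can. A call with a number of a shift or a turn outside -1 to 1 is refused whole. A call with a gripper value outside its range is refused whole. The fingers move at their own pace and stop on an object; the grip force is fixed at half the most. Time passes only in rows, so rows that repeat a pose let the fingers close. It gives the time, the measured TCP pose, the force and the opening at its end, in the units of the state.
- get_obs(): the state, without advancing time (a new reading comes with each control period).
- vision.snapshot(name): name is "scene" or "top" or "wrist"; returns a dict with "image" (384x512x3 uint8, red, green, blue), "mtx" (3x3 intrinsics, pixels), "k1" (the pictures are not rectified: a ray, as slopes to the right and down, at radius r is drawn at 1 + k1 r^2 times it, then the intrinsics apply), "world_from_camera" (4x4, takes a point from camera to world coordinates); the wrist camera has in their place "T_tool_cam" (4x4, takes a point from camera to tool coordinates, whose origin is the TCP and whose axes are the tool frame's). Camera axes: x right, y down, z forward; pixel columns grow to the right and rows downward; lengths in m; the calibration is good to about 2 mm. A picture is of the moment at which its call begins: read the wrist's pose just before it. There is no depth.
- robot.close_job(): hands the job in, once; it reports no verdict.
The state is a dict: "time": time; "joint_positions": joint angles; "qvel": joint speeds; "joint_torque": joint torques, N m; "tool_pos": TCP position; "ee_rot": TCP orientation; "wrist_force": force on the tool from outside, world axes, zero at the start; "wrist_torque": the same for the moment, N m; "width": finger opening in m.
Only numpy, scipy, OpenCV 4.12 (cv2) and the standard library are available. Lean on these libraries where they do the work, as an engineer would, in place of code of your own. Each camera call takes 0.05 s, during which the arm holds its last target.

## Task

Lay every brass blank that is on the bench flat in the marking machine's tray, none on top of another, then shut the tray's clear cover fully down. Only then crank the handwheel clockwise by its rim, over as many grasps as it takes, until the tray's pointer stands within the red band on the scale, and let go. Leave everything else on the bench where it is.

Things in the scene. Friction and masses are not known exactly. Their poses are not given: they have to be found in the camera images.
- machine: bench marking machine, fixed to the bench. Origin: centre of the underside of its grey base plate (250 mm along its x, 440 mm along its y, from y=-225 to +215 mm, 30 mm thick). z up; the tray slides along its +y. White marking head with orange window over y=+117 to +203 mm, x within 118 mm, underside at 88 mm, top at 198 mm. Blue gearbox (95 mm square, top 85 mm) under the handwheel at y=-175 mm.
- tray_floor (a point): centre of the tray's inner floor (about 41 mm above the bench); axes as the machine's (x across, y along the slide). The aluminium tray has an open inside of 160 mm (x) by 108 mm (y), walls 6 mm thick rising 30 mm above this floor. It rides along machine +y by 15 mm per rad of the handwheel. It is geared: pushing the tray itself takes over 20 N.
- pointer (a point): tip of the dark steel pointer bar that sticks out of the +x side of the tray over the white scale strip (46 mm above the bench); it travels with the tray. Axes as the machine's.
- band: red band, 10 mm wide along the machine's y, 18 mm along x, lying on the white scale strip beside the tray, fixed; origin at the centre of its underside (40 mm above the bench). Axes as the machine's. The pointer is 'in the band' when its y in this frame is within 5 mm.
- lid (a joint): clear tinted cover of the tray with orange edge and lip, 172 mm (x) by 120 mm (y) by 4 mm thick (half above, half below the hinge axis), hinged along the tray's -y rim. 0 = shut flat on the tray, positive = opened, rad (up to 2.2, leaning back over the handwheel side). Stiff hinge: stays where it is left; 0.15 N m, so about 1.5 N at its edge.
- lid_edge (a point): tip of the orange lip (60 mm wide along x, 6 mm thick) at the middle of the cover's free edge, 133 mm from the hinge axis; z axis is the cover's outer face.
- hinge (a point): middle of the cover's hinge axis, on the tray (74 mm above the bench); axes as the machine's, hinge axis along x. At cover angle a the free edge points along y*cos(a) + z*sin(a).
- wheel (a joint): handwheel angle, rad; grows clockwise seen from above (limits -0.1 to 6.8) and moves the tray to +y, 15 mm per rad (tray at its loading place at 0); both directions work. Turning it takes about 0.34 N m (6 N at the rim); it stays where it is left.
- wheel_hub (a point): centre of the handwheel, on its vertical axis, 120 mm above the bench, in the plane of the rim. Black round rim of 60 mm centre-line radius and 14 mm thickness, joined by three steel spokes 10 mm wide and 120 degrees apart to a hub of 14 mm radius (top 130 mm above the bench). The rim can be pinched from above, one finger inside between two spokes, one outside.
- rim_mark (a point): yellow dot on the rim, 60 mm from the hub; it lies at the end of one spoke and turns with the wheel.
- blank1: round brass blank with a copper-coloured centre, 36 mm diameter, 14 mm thick, 110 g; origin at its middle (7 mm above what it lies on), z through its faces; either face may be up. May be absent.
- blank2: round brass blank with a copper-coloured centre, 36 mm diameter, 14 mm thick, 110 g; origin at its middle (7 mm above what it lies on), z through its faces; either face may be up. May be absent.
- blank3: round brass blank with a copper-coloured centre, 36 mm diameter, 14 mm thick, 110 g; origin at its middle (7 mm above what it lies on), z through its faces; either face may be up. May be absent.
- blank4: round brass blank with a copper-coloured centre, 36 mm diameter, 14 mm thick, 110 g; origin at its middle (7 mm above what it lies on), z through its faces; either face may be up. May be absent.
- mortar: white ceramic mortar bowl, 90 mm wide, 55 mm tall; a bystander, origin at the middle of its underside
- redbowl: red plastic bowl, 110 mm wide, 45 mm tall; a bystander, origin at the middle of its underside
- hammer: hammer lying on the bench; a bystander, origin at the middle of its underside
- driver: screwdriver lying on the bench; a bystander, origin at the middle of its underside
- scale: black pocket scale, 100 mm square, 25 mm tall; a bystander, origin at the middle of its underside
- stone: brick-coloured sharpening stone, 90 x 35 x 20 mm; a bystander, origin at the middle of its underside
- jar: small jar, 56 mm wide, 70 mm tall; a bystander, origin at the middle of its underside
Mind the look-alikes: they are no part of the job. Leave any grey, purple or turquoise look-alike of the blank2 alone.

How it is judged:
By the outcome, as a careful person would: the job done as asked, in the order asked, and still so for the second after the job is handed in, with the robot touching nothing.
Of blank1, blank2, blank3, blank4 only 2 to 4 are there at a start; the rules pass over those that are not, and their reading is None.
At some moment in a run one of blank1, blank2, blank3, blank4 may be knocked a few centimetres aside while the robot is not near it.
Once in a run the grip may slacken for a moment while it holds something.
It also fails if it takes over 210 s, if anything falls off the work surface, if the arm or the gripper's body presses on something with over 40 N, if the wrist force passes 120 N, or if a joint passes its speed limit or range.

## Working session

There is one attempt and no reset: what is moved stays moved. The work goes in short steps, Python scripts to look and compute and a tool call to move; the robot and the scene stay as the last step left them, time stands still between calls to the robot, and variables do not carry over. Pictures are saved under pics/ and viewed, and the job is handed in when it is done.

Besides the shell and the picture viewer there is one more tool, called after "Emit:" by a JSON object that holds its "api" and its "payload". servo_tool: Moves the arm, as the interface text tells. Its arguments: {"type":"object","properties":{"targets":{"type":"string"}},"required":["targets"]}

```bash
ls; mkdir -p pics
python3 - <<'E'
from bench import get_obs, vision, robot
import cv2, numpy as np
o=get_obs(); print(o)
for n in("scene","top","wrist"):
    s=vision.snapshot(n); cv2.imwrite(f"pics/{n}0.png",cv2.resize(s["image"][:,:,::-1],None,fx=1.5,fy=1.5,interpolation=cv2.INTER_CUBIC))
    print(n,s["mtx"].tolist(),s["k1"],np.round(s.get("world_from_camera",s.get("T_tool_cam")),4).tolist())
E
```

```text
pics
{'time': 0.0, 'joint_positions': array([-1.30010523e+00,  8.79439048e-02,  1.37225702e+00, -2.49793784e-05,
        1.68359006e+00, -1.03108113e-01]), 'qvel': array([ 0.00034122,  0.00019987, -0.0005908 , -0.00056251,  0.00211965,
       -0.00093892]), 'joint_torque': array([-1.54945810e-03, -3.40183675e+01, -3.02426648e+01,  7.16732698e-02,
        3.29728425e-02, -1.55224661e-04]), 'tool_pos': array([ 0.20067022, -0.51149251,  0.20430884]), 'ee_rot': array([-3.14139108e+00,  2.18921103e-03, -1.19699968e+00]), 'wrist_force': array([0.56679005, 0.86116421, 0.09890081]), 'wrist_torque': array([-0.03586121,  0.02950344, -0.00506519]), 'width': 0.09395916245885334}
scene [[367.7243291107751, 0.0, 257.77975436297675], [0.0, 367.7243291107751, 191.57230394713807], [0.0, 0.0, 1.0]] -0.09992377137609251 [[-0.7575, 0.4936, -0.4272, 1.0253], [0.6525, 0.5912, -0.474, 0.624], [0.0186, -0.6378, -0.77, 1.0338], [0.0, 0.0, 0.0, 1.0]]
top [[357.9542919398264, 0.0, 260.5452620507532], [0.0, 357.9542919398264, 192.6706584765653], [0.0, 0.0, 1.0]] -0.02931025340716377 [[0.0257, -0.9964, 0.0808, 0.4421], [-0.9993, -0.0277, -0.024, 0.0519], [0.0261, -0.0802, -0.9964, 1.2507], [0.0, 0.0, 0.0, 1.0]]
wrist [[279.31306472429424, 0.0, 255.82287762849055], [0.0, 279.31306472429424, 193.77303000063716], [0.0, 0.0, 1.0]] -0.0005389260168005625 [[1.0, 0.0009, -0.0004, 0.0004], [-0.0008, 0.96, 0.2801, -0.0807], [0.0006, -0.2801, 0.96, -0.1794], [0.0, 0.0, 0.0, 1.0]]
```

View pics/scene0.png

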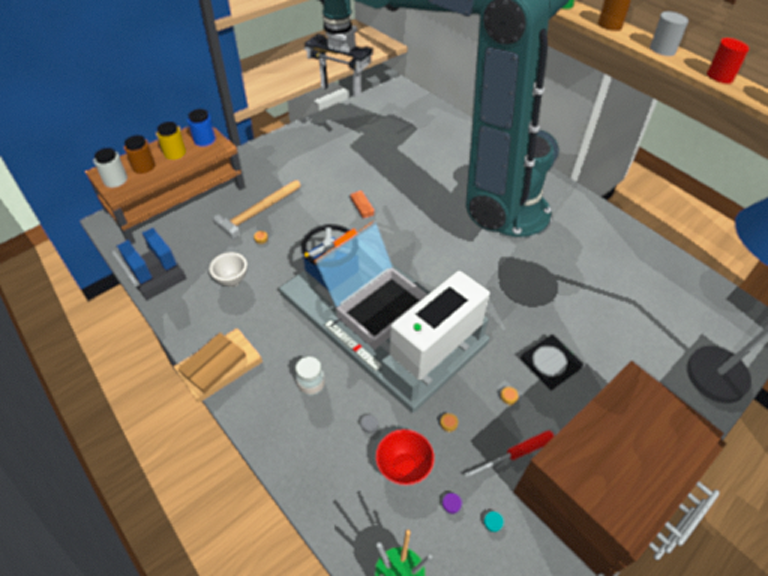

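View pics/top0.png

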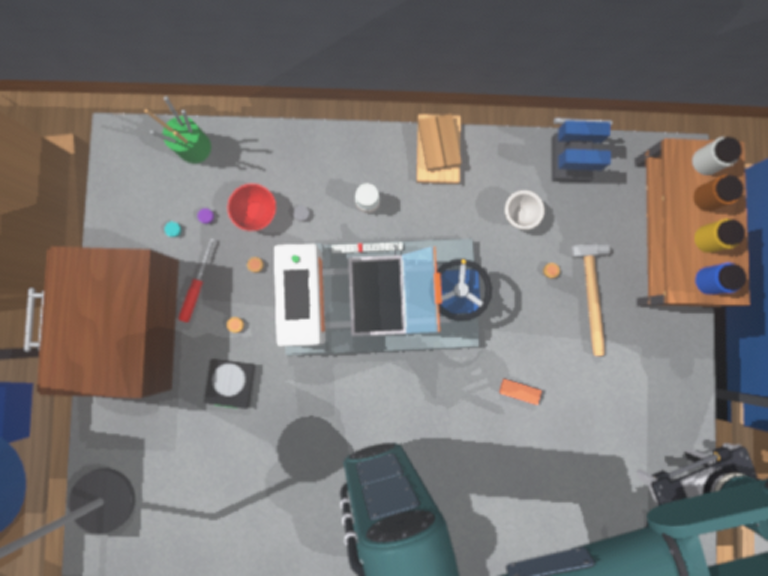

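View pics/wrist0.png

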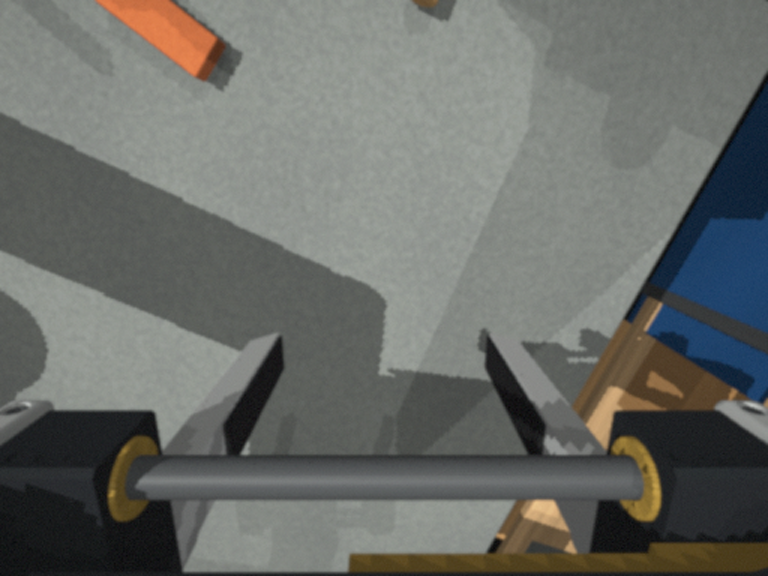

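Top picture (1.5x pixels): the brass candidates are (256,265), (235,325) and (552,270). The look-alikes are grey (302,213), purple (206,216) and turquoise (172,229). The stone at (522,391) is also orange. I'll measure these and make a close crop.

```bash
cat > h.py <<'E'
from bench import get_obs, vision, robot
import cv2, numpy as np
from scipy.spatial.transform import Rotation as R
def snap(n):
    o=get_obs(); s=vision.snapshot(n)
    if n=="wrist":
        T=np.eye(4); T[:3,:3]=R.from_euler("xyz",o["ee_rot"]).as_matrix(); T[:3,3]=o["tool_pos"]
        s["W"]=T@s["T_tool_cam"]
    else: s["W"]=s["world_from_camera"]
    return s
def D(s): return np.array([s["k1"],0,0,0,0])  # forward model x*(1+k1 r^2)
def ray(s,uv):
    p=cv2.undistortPoints(np.array(uv,float).reshape(-1,1,2),s["mtx"],D(s)).reshape(-1,2)
    d=np.c_[p,np.ones(len(p))]@s["W"][:3,:3].T
    return s["W"][:3,3],d
def px2w(s,uv,z):
    c,d=ray(s,uv); return c+d*((z-c[2])/d[:,2])[:,None]
def w2px(s,P):
    V=np.linalg.inv(s["W"]); 
    return cv2.projectPoints(np.array(P,float).reshape(-1,1,3),cv2.Rodrigues(V[:3,:3])[0],V[:3,3],s["mtx"],D(s))[0].reshape(-1,2)
def tri(s1,u1,s2,u2):
    c1,d1=ray(s1,u1);c2,d2=ray(s2,u2);d1=d1[0];d2=d2[0]
    t=np.linalg.lstsq(np.c_[d1,-d2],c2-c1,rcond=None)[0]
    a,b=c1+t[0]*d1,c2+t[1]*d2; return (a+b)/2,np.linalg.norm(a-b)
def blobs(s,lo,hi,amin=20,amax=5000):
    hsv=cv2.cvtColor(s["image"],cv2.COLOR_RGB2HSV); m=cv2.inRange(hsv,lo,hi)
    n,l,st,c=cv2.connectedComponentsWithStats(m)
    return [(np.round(c[i],1).tolist(),int(st[i,4]),st[i,:4].tolist(),np.round(hsv[l==i].mean(0)).tolist()) for i in range(1,n) if amin<=st[i,4]<=amax]
def mv(target,yaw=None,rpy=None):
    "print shift in tool axes /0.25 and rotvec/pi to target"
    o=get_obs(); Rt=R.from_euler("xyz",o["ee_rot"])
    d=Rt.inv().apply(np.array(target)-o["tool_pos"])/0.25
    if rpy is None and yaw is not None: rpy=[np.pi,0,yaw]
    r=(Rt.inv()*R.from_euler("xyz",rpy)).as_rotvec()/np.pi if rpy is not None else np.zeros(3)
    print("shift",np.round(d,4),"turn",np.round(r,4))
def save(s,name,box=None,f=1.5):
    im=s["image"][:,:,::-1]
    if box: x0,y0,x1,y1=box; im=im[y0:y1,x0:x1]
    cv2.imwrite("pics/"+name,cv2.resize(im,None,fx=f,fy=f,interpolation=cv2.INTER_CUBIC))
E
python3 - <<'E'
from h import *
t=snap("top"); s=snap("scene")
for n,im in(("top",t),("scene",s)):
    print(n)
    for b in blobs(im,(5,80,90),(28,255,255),15,600): print(b, np.round(px2w(im,b[0],0.014),3).tolist())
save(t,"topc.png",(100,130,360,260),3)
save(s,"scenec.png",(150,130,400,360),2.6)
E
```

```text
top
([189.1, 60.4], 30, [180, 59, 18, 4], [11.0, 94.0, 90.0]) [[1.009, 0.29, 0.014]]
([395.7, 204.4], 464, [389, 171, 14, 66], [17.0, 96.0, 218.0]) [[0.514, -0.453, 0.014]]
([169.6, 176.1], 81, [165, 172, 10, 10], [13.0, 115.0, 207.0]) [[0.591, 0.339, 0.014]]
([214.0, 196.7], 92, [213, 173, 3, 48], [8.0, 98.0, 160.0]) [[0.524, 0.183, 0.014]]
([291.4, 193.1], 126, [289, 172, 6, 49], [9.0, 137.0, 205.0]) [[0.544, -0.085, 0.014]]
([367.3, 179.8], 84, [362, 175, 11, 10], [14.0, 122.0, 212.0]) [[0.598, -0.352, 0.014]]
([23.9, 212.8], 82, [22, 199, 5, 28], [14.0, 96.0, 118.0]) [[0.45, 0.834, 0.014]]
([156.2, 216.2], 95, [151, 211, 12, 11], [15.0, 117.0, 221.0]) [[0.452, 0.378, 0.014]]
([346.6, 260.7], 283, [333, 253, 28, 17], [9.0, 130.0, 224.0]) [[0.316, -0.28, 0.014]]
([31.0, 273.2], 17, [30, 270, 4, 7], [14.0, 80.0, 117.0]) [[0.247, 0.795, 0.014]]
([14.1, 350.3], 336, [0, 336, 29, 28], [14.0, 91.0, 121.0]) [[-0.011, 0.836, 0.014]]
([489.2, 362.6], 457, [478, 351, 24, 25], [15.0, 95.0, 164.0]) [[-0.025, -0.784, 0.014]]
scene
([167.7, 6.5], 510, [143, 0, 61, 20], [16.0, 104.0, 202.0]) [[-
[... 456 characters left out ...]
4]]
([241.3, 135.7], 175, [234, 127, 16, 18], [10.0, 160.0, 204.0]) [[0.316, -0.274, 0.014]]
([229.0, 158.4], 102, [218, 152, 21, 16], [11.0, 189.0, 215.0]) [[0.436, -0.203, 0.014]]
([173.5, 157.7], 71, [169, 154, 10, 9], [17.0, 152.0, 199.0]) [[0.6, -0.345, 0.014]]
([506.0, 191.7], 35, [502, 185, 10, 13], [13.0, 161.0, 91.0]) [[-0.276, 0.611, 0.014]]
([509.5, 198.3], 31, [506, 194, 6, 9], [14.0, 162.0, 93.0]) [[-0.254, 0.636, 0.014]]
([339.4, 263.4], 117, [334, 258, 12, 12], [16.0, 157.0, 202.0]) [[0.454, 0.382, 0.014]]
([298.9, 281.0], 125, [293, 275, 13, 13], [16.0, 158.0, 177.0]) [[0.593, 0.342, 0.014]]
([270.2, 362.5], 65, [267, 353, 7, 21], [17.0, 122.0, 183.0]) [[0.817, 0.462, 0.014]]
```

View pics/topc.png

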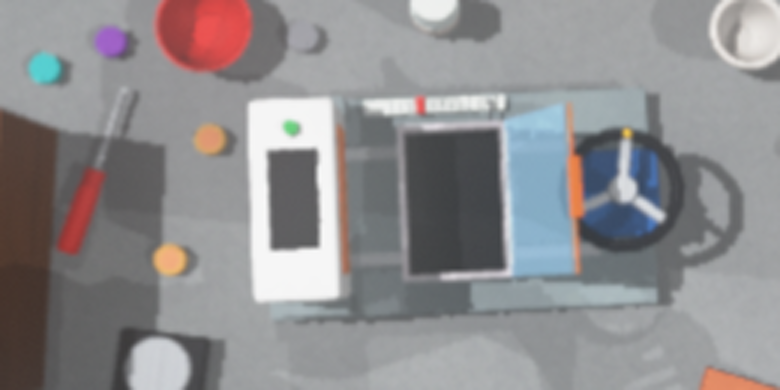

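View pics/scenec.png

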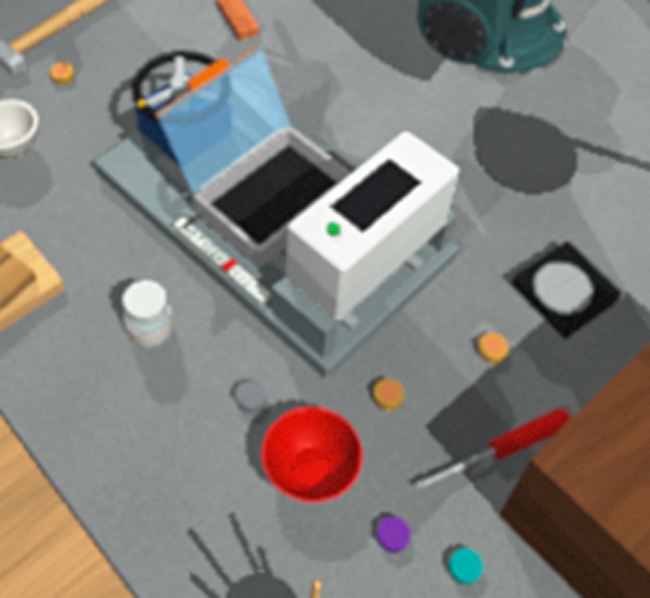

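Run:
```python
from h import *
t=snap("top"); s=snap("scene")
save(t,"m1.png",(225,155,330,240),7)
save(s,"m2.png",(180,140,335,265),5)
for n,im in(("top",t),("scene",s)):
    for b in blobs(im,(0,120,80),(5,255,255),3,200)+blobs(im,(172,120,80),(180,255,255),3,200)+blobs(im,(20,120,120),(35,255,255),3,60): print(n,b)
```

```text
top ([239.6, 164.6], 8, [239, 163, 2, 5], [0.0, 135.0, 223.0])
top ([126.3, 200.6], 190, [119, 187, 15, 28], [1.0, 156.0, 159.0])
top ([308.8, 173.8], 6, [308, 173, 3, 3], [22.0, 140.0, 202.0])
scene ([237.6, 231.4], 14, [235, 230, 6, 4], [1.0, 187.0, 217.0])
scene ([376.0, 6.0], 5, [374, 6, 5, 1], [23.0, 124.0, 166.0])
scene ([194.5, 123.0], 4, [193, 122, 4, 3], [20.0, 123.0, 244.0])
scene ([174.3, 160.3], 7, [172, 159, 5, 3], [20.0, 178.0, 170.0])
scene ([203.9, 169.1], 8, [203, 168, 3, 3], [23.0, 220.0, 173.0])
scene ([155.0, 222.6], 5, [153, 221, 5, 4], [20.0, 122.0, 244.0])
scene ([160.0, 224.0], 3, [160, 223, 1, 3], [20.0, 121.0, 245.0])
scene ([156.8, 226.2], 5, [156, 225, 3, 3], [20.0, 121.0, 243.0])
scene ([166.3, 234.6], 36, [162, 230, 10, 11], [20.0, 121.0, 244.0])
scene ([339.0, 266.9], 12, [334, 264, 10, 5], [20.0, 178.0, 167.0])
scene ([297.9, 284.7], 16, [294, 281, 10, 7], [20.0, 176.0, 164.0])
```

View pics/m1.png

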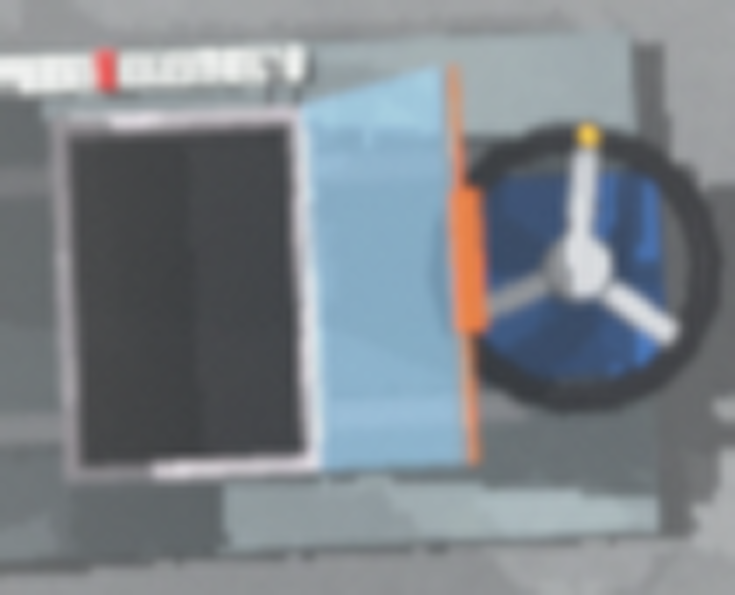

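View pics/m2.png

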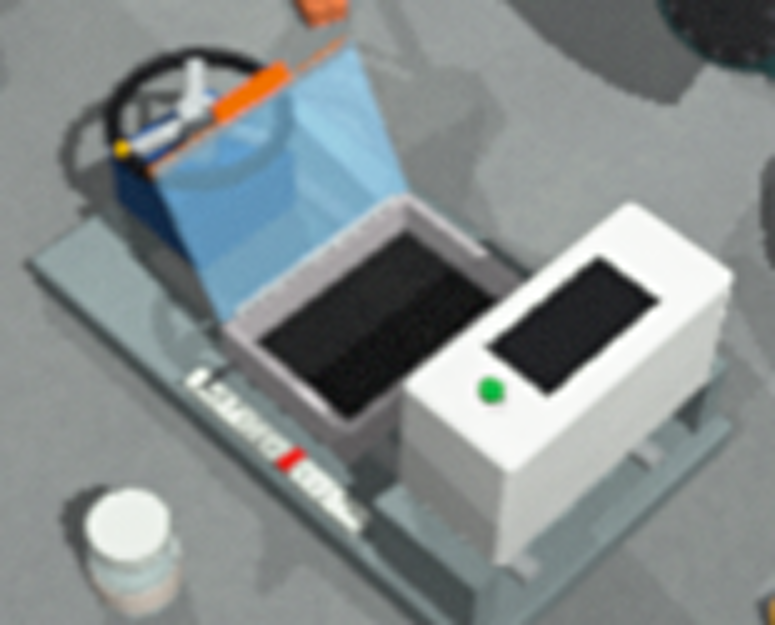

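Run:
```python
from h import *
t=snap("top"); s=snap("scene")
f=lambda p:[(np.array(p)+.5)/7-.5+[225,155]]
g=lambda p:[(np.array(p)+.5)/5-.5+[180,140]]
for p in [(50,118),(300,106),(322,468),(68,480)]: print("rim",px2w(t,f(p),0.071).round(4))
print("hub",px2w(t,f((579,268)),0.130).round(4), tri(t,f((579,268)),s,g((194,100))))
print("mark",px2w(t,[[308.8,173.8]],0.127).round(4), px2w(s,[[203.9,169.1]],0.127).round(4))
print("band",px2w(t,[[239.6,164.6]],0.041).round(4), px2w(s,[[237.6,231.4]],0.041).round(4))
print("lip",tri(t,f((472,258)),s,g((253,92))))
for p in [(633,35),(658,533)]: print("plate",px2w(t,f(p),0.03).round(4))
print("pointer",px2w(t,f((275,75)),0.046))
# rim ellipse: dark px around hub
hsv=cv2.cvtColor(t["image"],cv2.COLOR_RGB2HSV)
```

```text
rim [[0.6058 0.1209 0.071 ]]
rim [[0.6151 0.0025 0.071 ]]
rim [[ 0.4439 -0.012   0.071 ]]
rim [[0.4352 0.107  0.071 ]]
hub [[ 0.5366 -0.1226  0.13  ]] (array([ 0.53678499, -0.12240538,  0.13500258]), np.float64(0.001780757943684036))
mark [[ 0.5977 -0.127   0.127 ]] [[ 0.5974 -0.1251  0.127 ]]
band [[0.6343 0.0966 0.041 ]] [[0.6329 0.0973 0.041 ]]
lip (array([ 0.5326246 , -0.06572087,  0.18470128]), np.float64(0.006430218050882059))
plate [[ 0.6614 -0.1633  0.03  ]]
plate [[ 0.4165 -0.1788  0.03  ]]
pointer [[0.63355198 0.01399817 0.046     ]]
```

Run:
```python
from h import *
mv([0.599,-0.33,0.16],yaw=0.07)
```

```text
shift [-0.0961 -1.7485  0.1816] turn [-0.      0.     -0.4033]
```

Emit:
{"api": "servo_tool", "payload": {"targets": "0.7 -0.06 -0.95 0 0 0 -0.4;0.7 -0.06 -0.95 0 0 0 -0.4;0.7 -0.06 -0.95 0 0 0 -0.4;0.7 -0.06 -0.95 0 0 0 -0.4;0.7 -0.06 -0.95 0 0 0 -0.4;0.7 -0.06 -0.95 0 0 0 -0.4;0.7 -0.06 -0.95 0 0 0 -0.4;0.7 -0.06 -0.95 0 0 0 -0.4;0.7 -0.06 -0.95 0 0 0 -0.4;0.7 -0.06 -0.95 0 0 0 -0.4;0.7 -0.06 -0.95 0 0 0 -0.4"}}

```text
time: 1.37
tool_pos: [0.4166, -0.4112, 0.2055]
ee_rot: [3.142, 0.0, 0.062]
wrist_force: [-0.4, 0.9, 1.3]
width: 0.0659
```

Run:
```python
from h import *
mv([0.599,-0.34,0.14],yaw=0.07)
s=snap("wrist"); save(s,"w1.png")
```

```text
shift [ 0.7459 -0.2389  0.2617] turn [ 0.      0.     -0.0024]
```

View pics/w1.png

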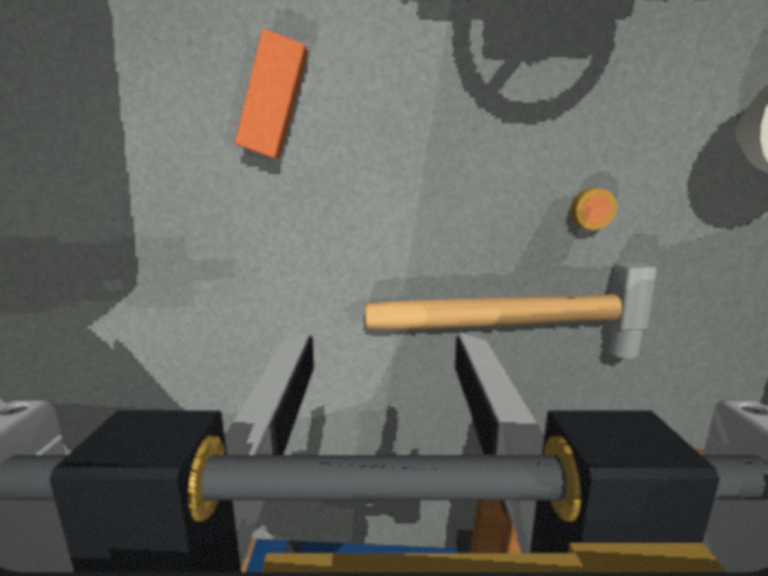

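Brass blank with a copper centre at (595,209) in the 1.5x wrist picture. The hammer is just below it and the stone is upper left.

Run:
```python
from h import *
s=snap("wrist")
for b in blobs(s,(5,120,80),(28,255,255),200,3000): print(b[:2],b[3],px2w(s,b[0],0.012).round(4))
```

```text
([180.1, 62.6], 2537) [10.0, 167.0, 206.0] [[ 0.3148 -0.2773  0.012 ]]
([395.9, 138.0], 627) [16.0, 162.0, 182.0] [[ 0.5963 -0.3517  0.012 ]]
([327.4, 207.0], 2656) [17.0, 126.0, 199.0] [[ 0.5189 -0.4521  0.012 ]]
([133.9, 318.1], 594) [21.0, 156.0, 120.0] [[ 0.2348 -0.6567  0.012 ]]
([381.1, 332.4], 224) [21.0, 158.0, 99.0] [[ 0.6339 -0.6607  0.012 ]]
([388.0, 368.4], 1540) [20.0, 160.0, 121.0] [[ 0.6593 -0.7337  0.012 ]]
([205.8, 373.0], 432) [21.0, 158.0, 122.0] [[ 0.3505 -0.7622  0.012 ]]
```

Emit:
{"api": "servo_tool", "payload": {"targets": "0.7 0.74 -0.24 0.3 0 0 0;0.7 0.74 -0.24 0.3 0 0 0;0.7 0.74 -0.24 0.3 0 0 0;0.7 0.74 -0.24 0.3 0 0 0;0.7 0.74 -0.24 0.3 0 0 0;0.7 0.74 -0.24 0.3 0 0 0;0.7 0.74 -0.24 0.3 0 0 0"}}

```text
time: 2.05
tool_pos: [0.5981, -0.3386, 0.1273]
ee_rot: [-3.139, 0.004, 0.061]
wrist_force: [0.3, -0.6, -0.4]
width: 0.0657
```

Run:
```python
from h import *
s=snap("wrist"); save(s,"w2.png")
for b in blobs(s,(5,120,80),(28,255,255),200,9000): print(b[:2],b[2],b[3],px2w(s,b[0],0.012).round(4))
print(get_obs()["tool_pos"])
```

```text
([5.0, 114.8], 889) [0, 77, 14, 86] [10.0, 165.0, 93.0] [[ 0.3362 -0.2754  0.012 ]]
([255.7, 201.2], 827) [240, 185, 32, 33] [16.0, 161.0, 196.0] [[ 0.5973 -0.3516  0.012 ]]
([238.4, 275.6], 1537) [195, 265, 87, 23] [17.0, 125.0, 168.0] [[ 0.5823 -0.4463  0.012 ]]
([136.0, 272.8], 331) [91, 268, 70, 20] [17.0, 125.0, 192.0] [[ 0.4596 -0.4504  0.012 ]]
([133.9, 318.9], 647) [125, 291, 24, 56] [21.0, 156.0, 125.0] [[ 0.4531 -0.517   0.012 ]]
([378.9, 314.4], 358) [366, 291, 21, 55] [21.0, 156.0, 114.0] [[ 0.7602 -0.4901  0.012 ]]
([395.1, 369.1], 1510) [277, 362, 200, 18] [21.0, 160.0, 122.0] [[ 0.7976 -0.5747  0.012 ]]
([221.7, 373.0], 699) [177, 369, 86, 11] [21.0, 159.0, 124.0] [[ 0.5664 -0.5969  0.012 ]]
[ 0.59748701 -0.34002343  0.12930134]
```

View pics/w2.png

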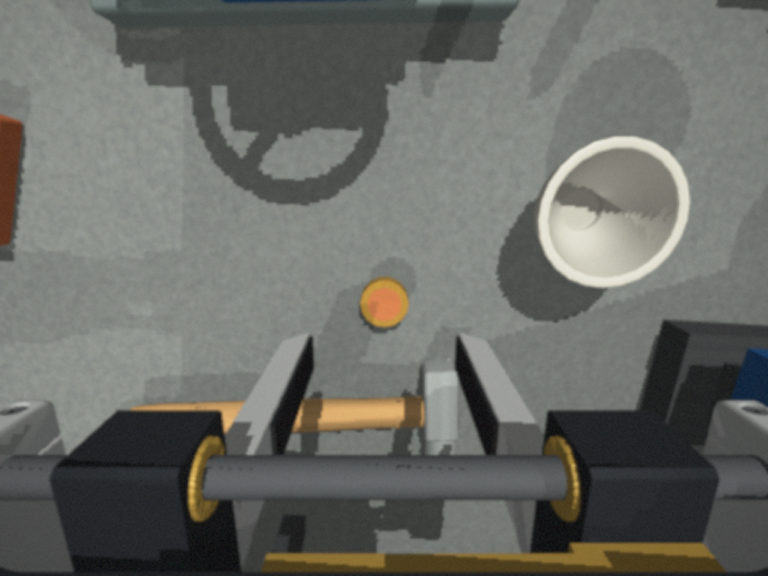

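Emit:
{"api": "servo_tool", "payload": {"targets": "0.7 0 0.046 0.25 0 0 0;0.7 0 0.046 0.4 0 0 0;0.7 0 0.046 0.5 0 0 0;0.7 0 0.046 0.5 0 0 0;0.2 0 0.046 0.5 0 0 0;0.2 0 0.046 0.5 0 0 0;0.2 0 0.046 0.5 0 0 0;0.2 0 0.046 0.5 0 0 0;0.2 0 0.046 0.5 0 0 0;0.2 0 0.046 0.5 0 0 0;0.2 0 0.046 0.5 0 0 0"}}

```text
time: 3.02
tool_pos: [0.5985, -0.3525, 0.0068]
ee_rot: [3.14, -0.001, 0.059]
wrist_force: [-0.8, -0.9, 4.5]
width: 0.0353
```

Emit:
{"api": "servo_tool", "payload": {"targets": "0.2 0 0 -0.15 0 0 0;0.2 0 0 -0.5 0 0 0;0.2 0 0 -0.9 0 0 0;0.2 0 -0.2 -0.9 0 0 0;0.2 0 -0.4 -0.9 0 0 0;0.2 0 -0.6 -0.9 0 0 0;0.2 0 -0.75 -0.9 0 0 0;0.2 0 -0.85 -0.9 0 0 0;0.2 0 -0.85 -0.9 0 0 0;0.2 0 -0.85 -0.9 0 0 0"}}

```text
time: 3.85
tool_pos: [0.5859, -0.1325, 0.233]
ee_rot: [-3.139, -0.004, 0.068]
wrist_force: [0.9, 0.0, 0.3]
width: 0.035
```

Run:
```python
from h import *
s=snap("wrist"); save(s,"w3.png")
print(get_obs()["tool_pos"],get_obs()["width"])
```

```text
[ 0.58592336 -0.13574596  0.23204434] 0.0347811721688796
```

View pics/w3.png

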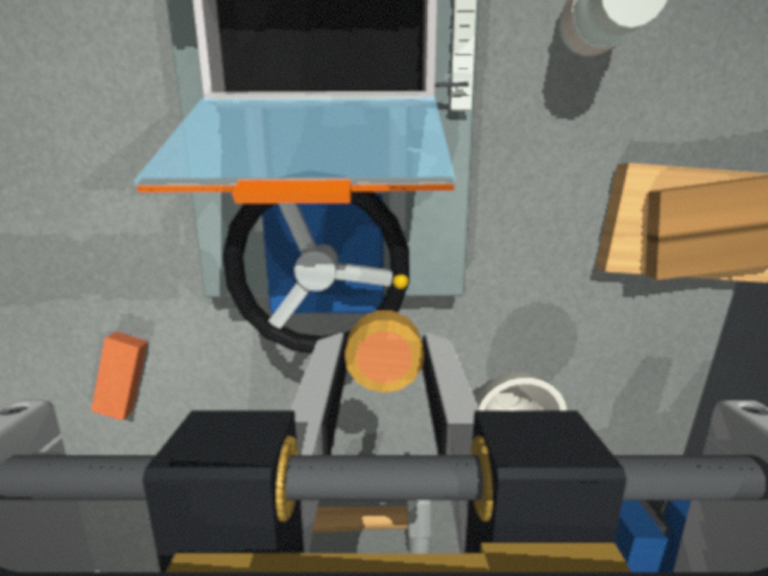

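Run:
```python
from h import *
s=snap("wrist"); save(s,"w3c.png",(200,0,340,130),5)
k=lambda p:[(np.array(p)+.5)/1.5-.5]
h=px2w(s,k((316,270)),.13)[0];m=px2w(s,k((401,282)),.127)[0]
print(h,m,np.linalg.norm((m-h)[:2]),np.arctan2(*(m-h)[1::-1]))
print("ptr",px2w(s,k((455,88)),.046)[0])
print("rim -y edge",px2w(s,k([(203,98)]),.071),px2w(s,k([(437,96)]),.071))
print("plate",px2w(s,k([(207,297)]),.03),px2w(s,k([(463,293)]),.03))
```

```text
[ 0.5374991  -0.12471425  0.13      ] [ 0.59681617 -0.13017278  0.127     ] 0.05956769213087015 -0.09176460962864598
ptr [0.63226218 0.01073425 0.046     ]
rim -y edge [[ 0.44179768 -0.0130644   0.071     ]] [[ 6.15871821e-01 -8.12713073e-05  7.10000000e-02]]
plate [[ 0.41968785 -0.18269931  0.03      ]] [[ 0.66233919 -0.16267375  0.03      ]]
```

View pics/w3c.png

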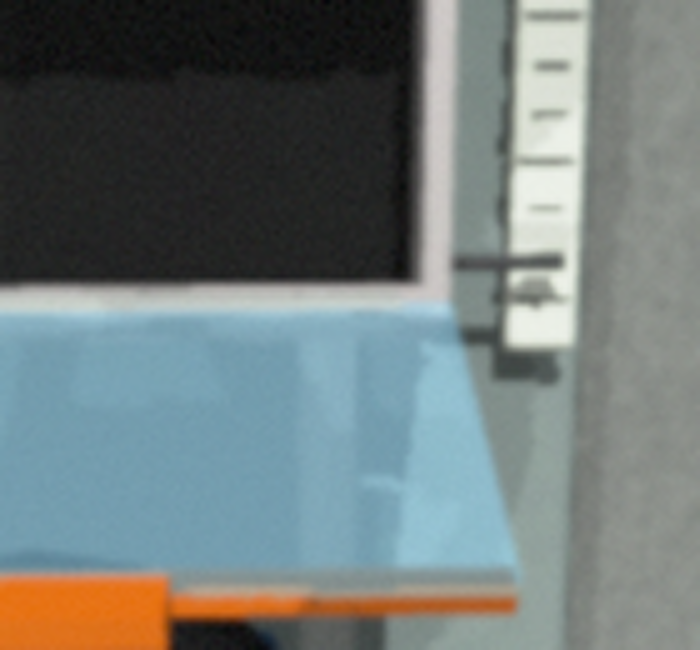

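```bash
cat >> h.py <<'E'
YAW=0.075; C=np.array([0.5245,0.054])
def M(x,y): return C+np.array([x*np.cos(YAW)-y*np.sin(YAW),x*np.sin(YAW)+y*np.cos(YAW)])
E
python3 - <<'E'
from h import *
s=snap("wrist"); print("ptr",px2w(s,[[302,52]],.046)[0], M(.04,.026))
mv([*M(.04,.026),0.235],yaw=YAW)
E
```

```text
ptr [0.6298026  0.01479331 0.046     ] [0.56243938 0.0829241 ]
shift [-0.038  -0.8935 -0.02  ] turn [ 0.0002  0.0001 -0.0045]
```

Emit:
{"api": "servo_tool", "payload": {"targets": "0.2 -0.04 -0.2 -0.06 0 0 0;0.2 -0.04 -0.4 -0.06 0 0 0;0.2 -0.04 -0.6 -0.06 0 0 0;0.2 -0.04 -0.8 -0.04 0 0 0;0.2 -0.04 -0.89 0 0 0 0;0.2 -0.04 -0.89 0.1 0 0 0;0.2 -0.04 -0.89 0.25 0 0 0;0.2 -0.04 -0.89 0.4 0 0 0;0.2 -0.04 -0.89 0.4 0 0 0"}}

```text
time: 4.75
tool_pos: [0.5555, 0.0803, 0.1188]
ee_rot: [3.141, 0.022, 0.058]
wrist_force: [-2.5, 0.1, -2.9]
width: 0.0349
```

Run:
```python
from h import *
s=snap("wrist"); save(s,"w4.png")
print(get_obs()["tool_pos"],get_obs()["width"])
mv([*M(.04,.026),0.05],yaw=YAW)
```

```text
[0.55817438 0.0801529  0.12358475] 0.03504616559766682
shift [ 0.022  -0.0102  0.294 ] turn [ 0.0001  0.0047 -0.0055]
```

View pics/w4.png

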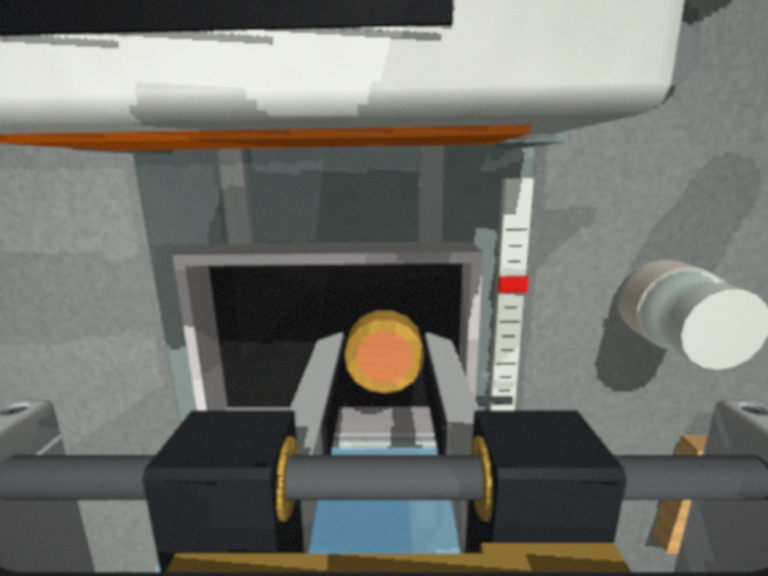

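Emit:
{"api": "servo_tool", "payload": {"targets": "0.2 0.02 -0.01 0.15 0 0 -0.004;0.2 0.02 -0.01 0.25 0 0 -0.004;0.2 0.02 -0.01 0.28 0 0 -0.004;0.2 0.02 -0.01 0.28 0 0 -0.004"}}

```text
time: 5.13
tool_pos: [0.5672, 0.0833, 0.0601]
ee_rot: [3.141, 0.002, 0.07]
wrist_force: [-0.2, 0.1, -0.7]
width: 0.0349
```

Emit:
{"api": "servo_tool", "payload": {"targets": "0.2 -0.015 0 0.03 0 0 0;0.2 -0.015 0 0.048 0 0 0;0.2 -0.015 0 0.048 0 0 0"}}

```text
time: 5.38
tool_pos: [0.564, 0.084, 0.0495]
ee_rot: [3.141, -0.002, 0.072]
wrist_force: [-0.6, 0.2, -1.7]
width: 0.0351
```

Emit:
{"api": "servo_tool", "payload": {"targets": "0.2 0 0 0.01 0 0 0;0.2 0 0 0.01 0 0 0;0.46 0 0 0.01 0 0 0;0.46 0 0 0.01 0 0 0;0.46 0 0 0.01 0 0 0;0.46 0 0 0.01 0 0 0;0.46 0 0 -0.1 0 0 0;0.46 0 0 -0.3 0 0 0;0.46 0 0 -0.5 0 0 0;0.46 0 0 -0.65 0 0 0;0.46 0 0 -0.8 0 0 0;0.46 0 0 -0.8 0 0 0"}}

```text
time: 6.38
tool_pos: [0.5662, 0.0845, 0.2578]
ee_rot: [3.141, -0.015, 0.072]
wrist_force: [-0.3, 0.2, 1.9]
width: 0.0435
```

Run:
```python
from h import *
s=snap("wrist"); save(s,"w5.png")
t=snap("top")
for b in blobs(t,(5,80,90),(28,255,255),40,600): print(b, np.round(px2w(t,b[0],0.014),3).tolist())
o=get_obs();print(o["tool_pos"],o["width"])
mv([.592,.325,.235],yaw=YAW)
```

```text
([395.8, 203.9], 433, [389, 171, 14, 66], [16.0, 95.0, 177.0]) [[0.516, -0.453, 0.014]]
([169.7, 176.1], 82, [165, 172, 11, 10], [14.0, 117.0, 210.0]) [[0.591, 0.338, 0.014]]
([291.7, 193.3], 89, [290, 181, 4, 34], [8.0, 121.0, 151.0]) [[0.543, -0.086, 0.014]]
([23.8, 213.0], 80, [22, 199, 5, 28], [14.0, 96.0, 122.0]) [[0.45, 0.834, 0.014]]
([156.2, 216.2], 95, [151, 211, 12, 11], [16.0, 115.0, 225.0]) [[0.452, 0.378, 0.014]]
([346.3, 260.6], 278, [333, 253, 28, 16], [9.0, 128.0, 225.0]) [[0.316, -0.279, 0.014]]
[0.56498462 0.08439038 0.25240231] 0.04295886713871642
shift [ 0.1768 -0.9521  0.0708] turn [ 0.0001 -0.0025 -0.0009]
```

View pics/w5.png

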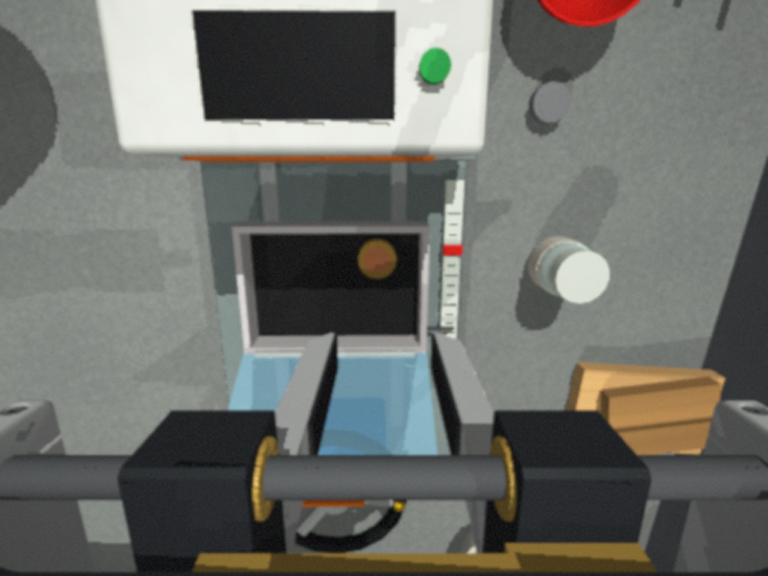

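The first blank lies flat in the tray at (377,259). Next is A at (0.592, 0.339), so I go over the head.

Emit:
{"api": "servo_tool", "payload": {"targets": "0.6 0.05 -0.2 -0.02 0 0 0;0.65 0.1 -0.4 -0.02 0 0 0;0.7 0.17 -0.6 -0.02 0 0 0;0.7 0.17 -0.8 0 0 0 0;0.7 0.17 -0.95 0 0 0 0;0.7 0.17 -0.95 0.1 0 0 0;0.7 0.17 -0.95 0.3 0 0 0;0.7 0.17 -0.95 0.45 0 0 0;0.7 0.17 -0.95 0.45 0 0 0"}}

```text
time: 7.23
tool_pos: [0.581, 0.3219, 0.1205]
ee_rot: [3.133, 0.024, 0.074]
wrist_force: [-1.3, -0.3, -2.7]
width: 0.0657
```

Run:
```python
from h import *
s=snap("wrist"); save(s,"w6.png")
for b in blobs(s,(5,120,80),(28,255,255),200,9000): print(b[:2],b[2],b[3],px2w(s,b[0],0.012).round(4))
bb=min(blobs(s,(5,120,80),(28,255,255),300,2000),key=lambda b:abs(b[0][0]-256)+abs(b[0][1]-200))
mv([*px2w(s,bb[0],.012)[0,:2],.005],yaw=YAW); print(get_obs()["tool_pos"])
```

```text
([136.8, 126.3], 1106) [118, 109, 39, 36] [17.0, 156.0, 220.0] [[0.4523 0.3792 0.012 ]]
([269.9, 174.8], 908) [254, 158, 33, 35] [16.0, 159.0, 203.0] [[0.5909 0.34   0.012 ]]
([134.0, 319.1], 670) [125, 291, 25, 57] [21.0, 153.0, 136.0] [[0.4372 0.1413 0.012 ]]
([377.3, 318.1], 588) [364, 291, 23, 56] [21.0, 153.0, 111.0] [[0.7377 0.1718 0.012 ]]
([341.6, 373.1], 4159) [176, 362, 306, 20] [21.0, 157.0, 125.0] [[0.7087 0.0813 0.012 ]]
shift [ 0.0468 -0.0726  0.4755] turn [ 0.0023  0.0063 -0.0006]
[0.58281528 0.32205555 0.12420816]
```

View pics/w6.png

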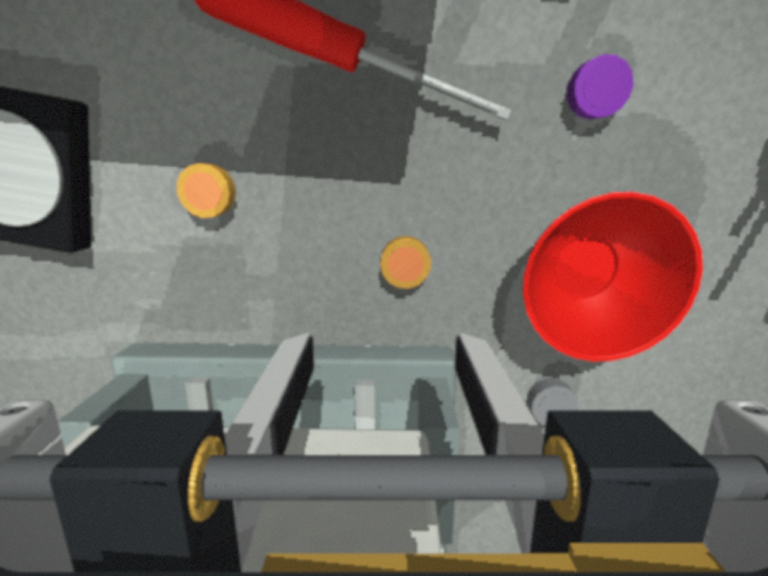

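Emit:
{"api": "servo_tool", "payload": {"targets": "0.7 0 -0.06 0.1 0 0 0;0.7 0 -0.06 0.1 0 0 0;0.7 0 -0.06 0.1 0 0 0;0.7 0 -0.06 0.1 0 0 0"}}

```text
time: 7.62
tool_pos: [0.5889, 0.3389, 0.1135]
ee_rot: [-3.141, -0.003, 0.072]
wrist_force: [0.5, 0.6, 0.2]
width: 0.0658
```

Run:
```python
from h import *
s=snap("wrist")
bb=min(blobs(s,(5,120,80),(28,255,255),300,2500),key=lambda b:abs(b[0][0]-256)+abs(b[0][1]-200));print(bb)
p=px2w(s,bb[0],.012)[0,:2];print(p);mv([*p,.005],yaw=YAW); print(get_obs()["tool_pos"])
```

```text
([258.3, 192.2], 918, [242, 175, 34, 35], [16.0, 159.0, 206.0])
[0.59074677 0.34011509]
shift [ 0.005  -0.0038  0.4361] turn [-0.0004 -0.0013 -0.0011]
[0.58912642 0.33892512 0.11402255]
```

Emit:
{"api": "servo_tool", "payload": {"targets": "0.7 0.005 -0.004 0.15 0 0 0;0.7 0.005 -0.004 0.3 0 0 0;0.7 0.005 -0.004 0.435 0 0 0;0.7 0.005 -0.004 0.435 0 0 0;0.2 0.005 -0.004 0.435 0 0 0;0.2 0.005 -0.004 0.435 0 0 0;0.2 0.005 -0.004 0.435 0 0 0;0.2 0.005 -0.004 0.435 0 0 0;0.2 0.005 -0.004 0.435 0 0 0;0.2 0.005 -0.004 0.435 0 0 0;0.2 0.005 -0.004 0.435 0 0 0"}}

```text
time: 8.58
tool_pos: [0.5895, 0.3403, 0.0031]
ee_rot: [-3.141, -0.002, 0.072]
wrist_force: [1.4, -1.3, 2.0]
width: 0.0352
```

Emit:
{"api": "servo_tool", "payload": {"targets": "0.2 0 0 -0.15 0 0 0;0.2 0 0 -0.3 0 0 0;0.2 0 0 -0.5 0 0 0;0.2 0 0 -0.7 0 0 0;0.2 0 0 -0.9 0 0 0;0.2 0 0 -1 0 0 0;0.2 0 0 -1 0 0 0"}}

```text
time: 9.17
tool_pos: [0.5906, 0.3413, 0.2619]
ee_rot: [-3.136, -0.013, 0.072]
wrist_force: [0.5, -1.0, 0.3]
width: 0.0348
```

Run:
```python
from h import *
o=get_obs();print(o["tool_pos"],o["width"])
mv([*M(-.04,.026),0.25],yaw=YAW)
```

```text
[0.59055827 0.34130704 0.26192636] 0.034784948237137285
shift [-0.5076  1.0237  0.0358] turn [-0.0017 -0.0041 -0.0008]
```

Emit:
{"api": "servo_tool", "payload": {"targets": "0.2 -0.1 0.2 0 0 0 0;0.2 -0.2 0.35 0 0 0 0;0.2 -0.3 0.5 0 0 0 0;0.2 -0.4 0.65 0 0 0 0;0.2 -0.5 0.8 0 0 0 0;0.2 -0.51 0.95 0 0 0 0;0.2 -0.51 1 0 0 0 0;0.2 -0.51 1 0.1 0 0 0;0.2 -0.51 1 0.1 0 0 0;0.2 -0.51 1 0.1 0 0 0"}}

```text
time: 10.0
tool_pos: [0.4782, 0.0816, 0.2249]
ee_rot: [-3.141, 0.005, 0.072]
wrist_force: [0.1, -0.2, -0.4]
width: 0.0352
```

Run:
```python
from h import *
o=get_obs();print(o["tool_pos"],o["width"])
mv([*M(-.04,.026),0.048],yaw=YAW)
```

```text
[0.47816282 0.08158646 0.22491915] 0.035242727557105294
shift [0.0203 0.0203 0.7076] turn [-0.0002  0.0017 -0.0011]
```

Emit:
{"api": "servo_tool", "payload": {"targets": "0.2 0.015 0.02 0.15 0 0 0;0.2 0.015 0.02 0.3 0 0 0;0.2 0.015 0.02 0.45 0 0 0;0.2 0.015 0.02 0.58 0 0 0;0.2 0.015 0.02 0.65 0 0 0;0.2 0.015 0.02 0.68 0 0 0;0.2 0.015 0.02 0.7 0 0 0;0.2 0.015 0.02 0.705 0 0 0;0.2 0.015 0.02 0.705 0 0 0"}}

```text
time: 10.75
tool_pos: [0.485, 0.0775, 0.0524]
ee_rot: [3.142, -0.002, 0.073]
wrist_force: [-0.3, -0.6, -0.6]
width: 0.035
```

Emit:
{"api": "servo_tool", "payload": {"targets": "0.2 0 0 0.016 0 0 0;0.2 0 0 0.016 0 0 0;0.2 0 0 0.016 0 0 0"}}

```text
time: 11.0
tool_pos: [0.4843, 0.077, 0.0478]
ee_rot: [3.141, -0.002, 0.072]
wrist_force: [0.0, -0.1, -0.5]
width: 0.0351
```

Emit:
{"api": "servo_tool", "payload": {"targets": "0.2 0 0 0.008 0 0 0;0.46 0 0 0.008 0 0 0;0.46 0 0 0.008 0 0 0;0.46 0 0 0.008 0 0 0;0.46 0 0 0.008 0 0 0;0.46 0 0 -0.1 0 0 0;0.46 0 0 -0.3 0 0 0;0.46 0 0 -0.5 0 0 0;0.46 0 0 -0.65 0 0 0;0.46 0 0 -0.8 0 0 0;0.46 0 0 -0.85 0 0 0;0.46 0 0 -0.85 0 0 0"}}

```text
time: 12.0
tool_pos: [0.4864, 0.0771, 0.2669]
ee_rot: [3.141, -0.013, 0.072]
wrist_force: [-0.3, -0.7, 0.7]
width: 0.0431
```

Run:
```python
from h import *
s=snap("wrist"); save(s,"w7.png")
t=snap("top")
for b in blobs(t,(5,80,90),(28,255,255),40,200): print(b, np.round(px2w(t,b[0],0.014),3).tolist())
o=get_obs();print(o["tool_pos"],o["width"])
mv([.453,.355,.27],yaw=YAW)
```

```text
([291.1, 187.4], 107, [289, 166, 5, 40], [9.0, 125.0, 174.0]) [[0.564, -0.084, 0.014]]
([23.8, 213.0], 80, [22, 199, 5, 28], [14.0, 97.0, 120.0]) [[0.45, 0.834, 0.014]]
([156.2, 216.2], 95, [151, 211, 12, 11], [15.0, 116.0, 223.0]) [[0.452, 0.378, 0.014]]
[0.48416751 0.0769891  0.26030026] 0.04319623419376659
shift [-0.044  -1.1181 -0.0391] turn [ 0.     -0.0007 -0.0009]
```

View pics/w7.png

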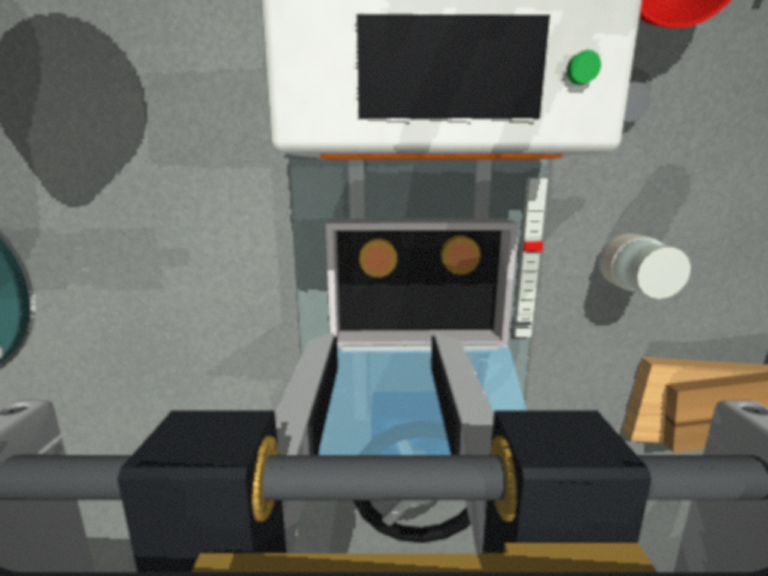

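Two blanks now lie in the tray, at (378,258) and (461,255). Next is B.

Emit:
{"api": "servo_tool", "payload": {"targets": "0.6 -0.05 -0.2 -0.02 0 0 0;0.65 -0.05 -0.4 -0.02 0 0 0;0.7 -0.05 -0.6 -0.02 0 0 0;0.7 -0.05 -0.8 0 0 0 0;0.7 -0.05 -1 0 0 0 0;0.7 -0.05 -1 0.1 0 0 0;0.7 -0.05 -1 0.2 0 0 0;0.7 -0.05 -1 0.2 0 0 0;0.7 -0.05 -1 0.2 0 0 0"}}

```text
time: 12.85
tool_pos: [0.4511, 0.3244, 0.2049]
ee_rot: [3.137, 0.008, 0.073]
wrist_force: [-0.2, -0.9, -0.2]
width: 0.0656
```

Run:
```python
from h import *
s=snap("wrist"); save(s,"w8.png")
bb=min(blobs(s,(5,120,80),(28,255,255),300,2500),key=lambda b:abs(b[0][0]-256)+abs(b[0][1]-180));print(bb)
p=px2w(s,bb[0],.012)[0,:2];print(p);mv([*p,.005],yaw=YAW); print(get_obs()["tool_pos"])
```

```text
([260.8, 133.2], 601, [248, 119, 27, 29], [16.0, 154.0, 228.0])
[0.45088152 0.37877381]
shift [ 0.0122 -0.2197  0.8102] turn [ 0.0008  0.0012 -0.001 ]
[0.45250082 0.32435133 0.20770583]
```

View pics/w8.png

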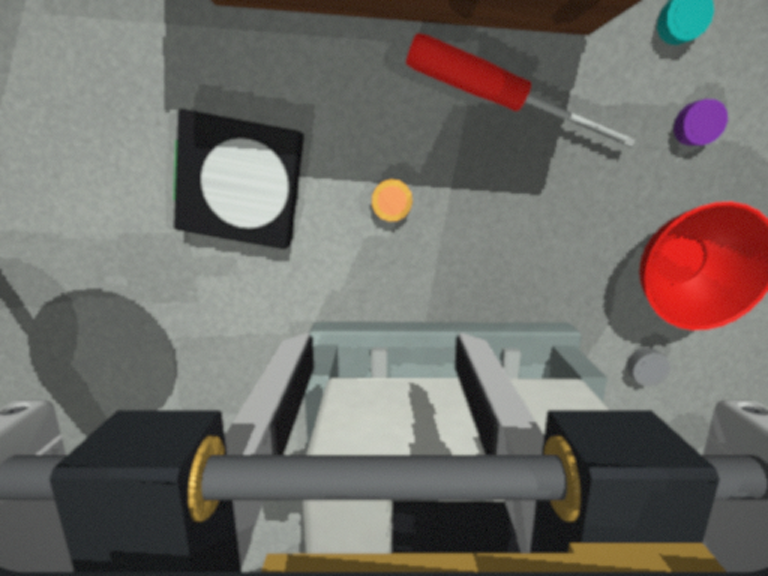

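Emit:
{"api": "servo_tool", "payload": {"targets": "0.7 0.01 -0.2 0.1 0 0 0;0.7 0.01 -0.22 0.25 0 0 0;0.7 0.01 -0.22 0.4 0 0 0;0.7 0.01 -0.22 0.4 0 0 0;0.7 0.01 -0.22 0.4 0 0 0"}}

```text
time: 13.32
tool_pos: [0.451, 0.3783, 0.1079]
ee_rot: [3.138, 0.004, 0.071]
wrist_force: [-0.1, -0.5, 1.3]
width: 0.066
```

Run:
```python
from h import *
s=snap("wrist")
bb=min(blobs(s,(5,120,80),(28,255,255),300,2500),key=lambda b:abs(b[0][0]-256)+abs(b[0][1]-200));print(bb)
p=px2w(s,bb[0],.012)[0,:2];print(p);mv([*p,.005],yaw=YAW); print(get_obs()["tool_pos"])
```

```text
([257.3, 193.2], 957, [241, 176, 34, 35], [18.0, 148.0, 241.0])
[0.45102981 0.37952654]
shift [-8.400e-03 -2.000e-04  4.255e-01] turn [-0.0001 -0.0005 -0.0015]
[0.4529708  0.37957643 0.1113826 ]
```

Emit:
{"api": "servo_tool", "payload": {"targets": "0.7 -0.004 0 0.15 0 0 0;0.7 -0.004 0 0.3 0 0 0;0.7 -0.004 0 0.425 0 0 0;0.7 -0.004 0 0.425 0 0 0;0.2 -0.004 0 0.425 0 0 0;0.2 -0.004 0 0.425 0 0 0;0.2 -0.004 0 0.425 0 0 0;0.2 -0.004 0 0.425 0 0 0;0.2 -0.004 0 0.425 0 0 0;0.2 -0.004 0 0.425 0 0 0;0.2 -0.004 0 0.425 0 0 0"}}

```text
time: 14.28
tool_pos: [0.452, 0.3812, 0.0055]
ee_rot: [-3.14, -0.003, 0.072]
wrist_force: [0.3, -0.4, 6.8]
width: 0.035
```

Emit:
{"api": "servo_tool", "payload": {"targets": "0.2 0 0 -0.15 0 0 0;0.2 0 0 -0.3 0 0 0;0.2 0 0 -0.5 0 0 0;0.2 0 0 -0.7 0 0 0;0.2 0 0 -0.9 0 0 0;0.2 0 0 -1 0 0 0;0.2 0 0 -1 0 0 0;0.2 0 0 -1 0 0 0"}}

```text
time: 14.95
tool_pos: [0.4521, 0.3814, 0.2581]
ee_rot: [-3.137, -0.008, 0.072]
wrist_force: [0.6, -0.0, -1.5]
width: 0.0351
```

Run:
```python
from h import *
o=get_obs();print(o["tool_pos"],o["width"])
mv([*M(0,-.026),0.25],yaw=YAW)
```

```text
[0.45212943 0.38144493 0.2581454 ] 0.03510992907690771
shift [0.194  1.4314 0.0275] turn [-0.0015 -0.0025 -0.0008]
```

Emit:
{"api": "servo_tool", "payload": {"targets": "0.2 0.03 0.2 0 0 0 0;0.2 0.06 0.35 0 0 0 0;0.2 0.1 0.5 0 0 0 0;0.2 0.14 0.65 0 0 0 0;0.2 0.18 0.8 0 0 0 0;0.2 0.19 0.95 0 0 0 0;0.2 0.19 1 0 0 0 0;0.2 0.19 1 0 0 0 0"}}

```text
time: 15.62
tool_pos: [0.5154, 0.1314, 0.2498]
ee_rot: [3.14, 0.006, 0.067]
wrist_force: [0.1, 0.6, 0.0]
width: 0.0352
```

Run:
```python
from h import *
o=get_obs();print(o["tool_pos"],o["width"])
mv([*M(0,-.026),0.1],yaw=YAW)
```

```text
[0.51544436 0.13139039 0.24981699] 0.03523446090698297
shift [0.0196 0.4145 0.5997] turn [ 0.0004  0.0018 -0.0025]
```

Emit:
{"api": "servo_tool", "payload": {"targets": "0.2 0.02 0.15 0 0 0 0;0.2 0.02 0.3 0.1 0 0 0;0.2 0.02 0.41 0.25 0 0 0;0.2 0.02 0.41 0.4 0 0 0;0.2 0.02 0.41 0.55 0 0 0;0.2 0.02 0.41 0.6 0 0 0;0.2 0.02 0.41 0.6 0 0 0;0.2 0.02 0.41 0.6 0 0 0"}}

```text
time: 16.28
tool_pos: [0.5283, 0.0339, 0.103]
ee_rot: [-3.141, 0.001, 0.074]
wrist_force: [0.3, 0.1, -0.0]
width: 0.0349
```

Run:
```python
from h import *
o=get_obs();print(o["tool_pos"],o["width"])
mv([*M(0,-.026),0.047],yaw=YAW)
s=snap("wrist"); save(s,"w9.png")
```

```text
[0.52830377 0.03387233 0.10298404] 0.034892053872113304
shift [-0.0088  0.0227  0.2239] turn [-0.0002  0.0005 -0.0004]
```

View pics/w9.png

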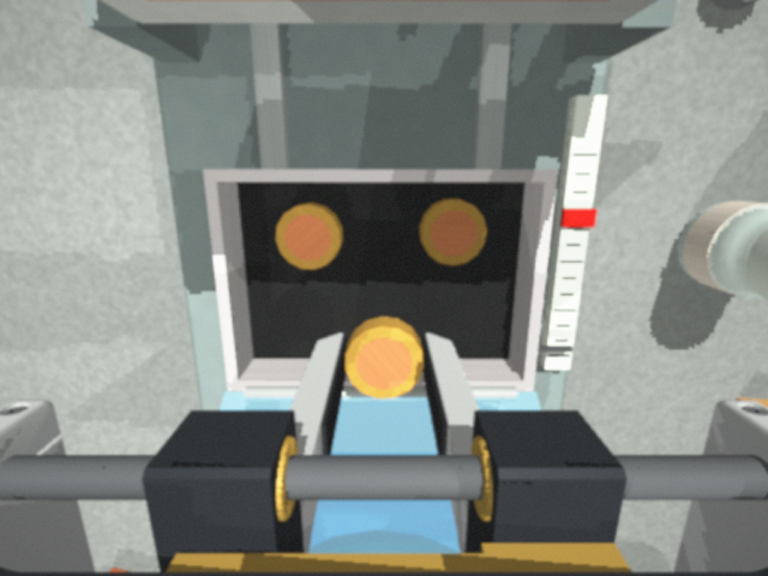

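Emit:
{"api": "servo_tool", "payload": {"targets": "0.2 0 0.01 0.1 0 0 0;0.2 0 0.01 0.18 0 0 0;0.2 0 0.01 0.22 0 0 0;0.2 0 0.01 0.222 0 0 0;0.2 0 0.01 0.222 0 0 0;0.2 0 0.01 0.222 0 0 0"}}

```text
time: 16.83
tool_pos: [0.5305, 0.0303, 0.0501]
ee_rot: [3.141, -0.004, 0.073]
wrist_force: [0.5, -0.1, -0.5]
width: 0.035
```

Emit:
{"api": "servo_tool", "payload": {"targets": "0.2 0 0 0.016 0 0 0;0.2 0 0 0.016 0 0 0;0.46 0 0 0.016 0 0 0;0.46 0 0 0.016 0 0 0;0.46 0 0 0.016 0 0 0;0.46 0 0 0.016 0 0 0;0.46 0 0 -0.1 0 0 0;0.46 0 0 -0.3 0 0 0;0.46 0 0 -0.5 0 0 0;0.46 0 0 -0.65 0 0 0;0.46 0 0 -0.8 0 0 0;0.46 0 0 -0.85 0 0 0"}}

```text
time: 17.83
tool_pos: [0.53, 0.03, 0.2665]
ee_rot: [3.141, -0.008, 0.072]
wrist_force: [0.4, 0.6, 1.6]
width: 0.0431
```

Run:
```python
from h import *
o=get_obs();print(o["tool_pos"],o["width"])
s=snap("wrist"); save(s,"w10.png")
s=snap("scene"); save(s,"s10.png")
s=snap("top"); save(s,"t10.png")
```

```text
[0.52999278 0.0300434  0.26647004] 0.04313743045442765
```

View pics/w10.png

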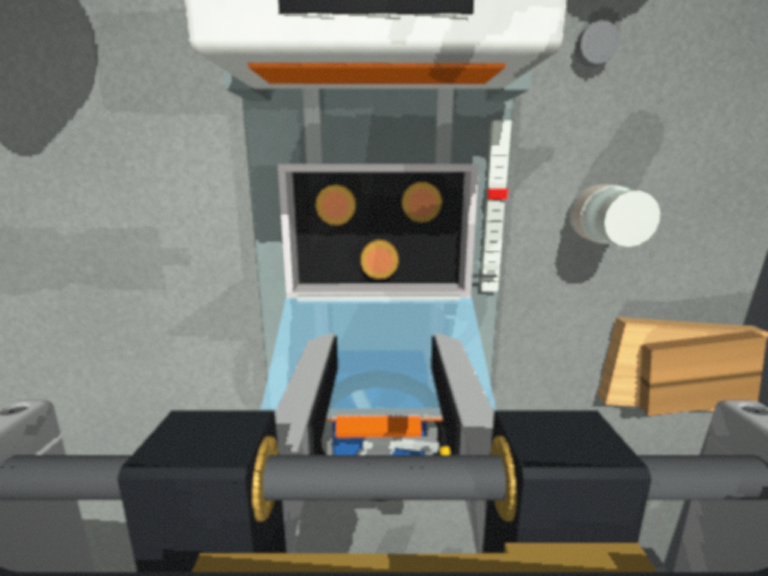

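View pics/s10.png

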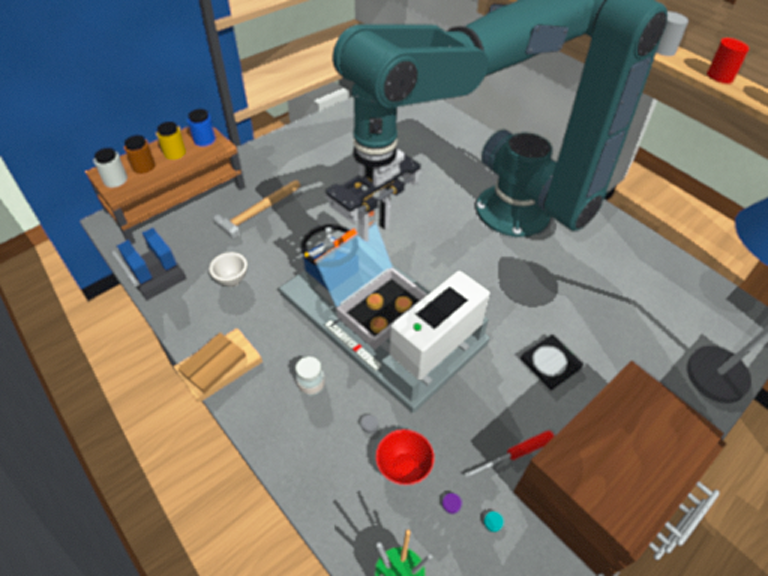

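View pics/t10.png

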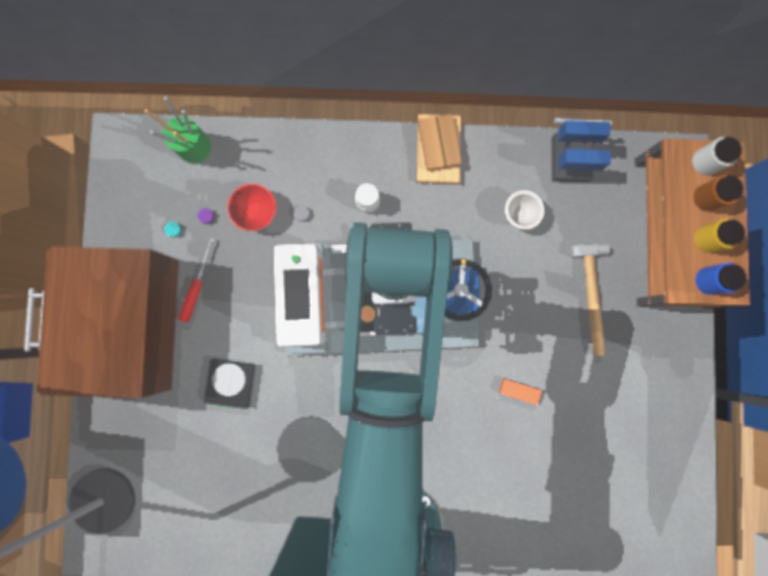

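Three blanks lie flat in the tray, at (336,205), (421,201) and (380,259) in the 1.5x wrist picture, and no other brass remains on the bench. Now the cover: I go behind it with shut fingers and push it over.

Emit:
{"api": "servo_tool", "payload": {"targets": "0 0 0.15 0 0 0 0;0 0 0.3 0 0 0 0;0 0 0.45 0 0 0 0;0 0 0.53 0 0 0 0;0 0 0.53 0.1 0 0 0;0 0 0.53 0.2 0 0 0;0 0 0.53 0.35 0 0 0;0 0 0.53 0.4 0 0 0;0 0 0.53 0.4 0 0 0"}}

```text
time: 18.73
tool_pos: [0.5343, -0.101, 0.1531]
ee_rot: [-3.137, 0.013, 0.072]
wrist_force: [-0.9, 0.3, -0.7]
width: 0.0005
```

Run:
```python
from h import *
o=get_obs();print(o["tool_pos"],o["width"],o["wrist_force"])
s=snap("wrist"); save(s,"w11.png")
s=snap("scene"); save(s,"s11.png",(170,90,320,230),5)
h=M(0,-.06);print("hinge",h)
for a in (1.9,1.6,1.3,1.0,.7,.4):
    r=.115; yr=r*np.cos(a); z=.074+r*np.sin(a); print(a,M(0,-.06+yr),z)
```

```text
[ 0.53427153 -0.10096556  0.15310796] 0.00045562416496134397 [-0.88417387  0.33257062 -0.67407655]
hinge [ 0.52899578 -0.00583133]
1.9 [ 0.53178154 -0.04290511] 0.18282451008405265
1.6 [ 0.52924739 -0.00917983] 0.1889509643497731
1.3 [0.52669077 0.02484456] 0.18480919132297718
1.0 [0.52434004 0.05612876] 0.17076916325290808
0.7 [0.5224052  0.08187826] 0.14808503403233447
0.4 [0.52105908 0.09979292] 0.1187831093654948
```

View pics/w11.png

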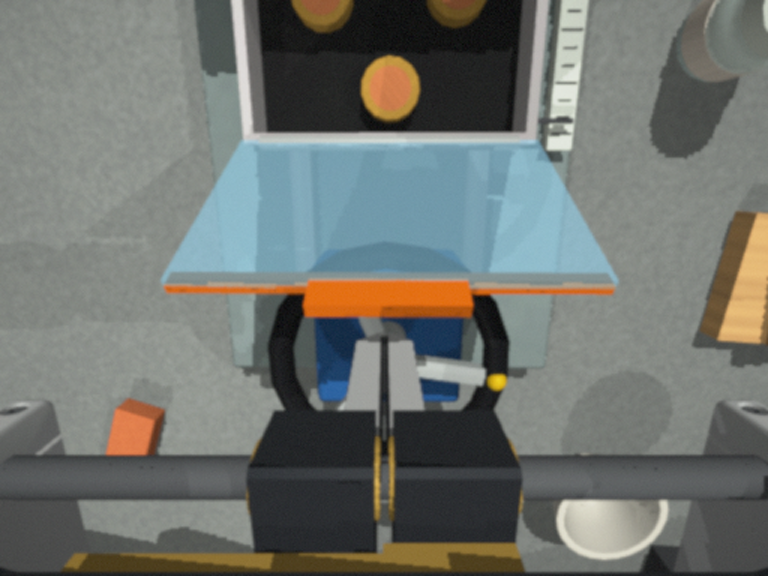

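View pics/s11.png

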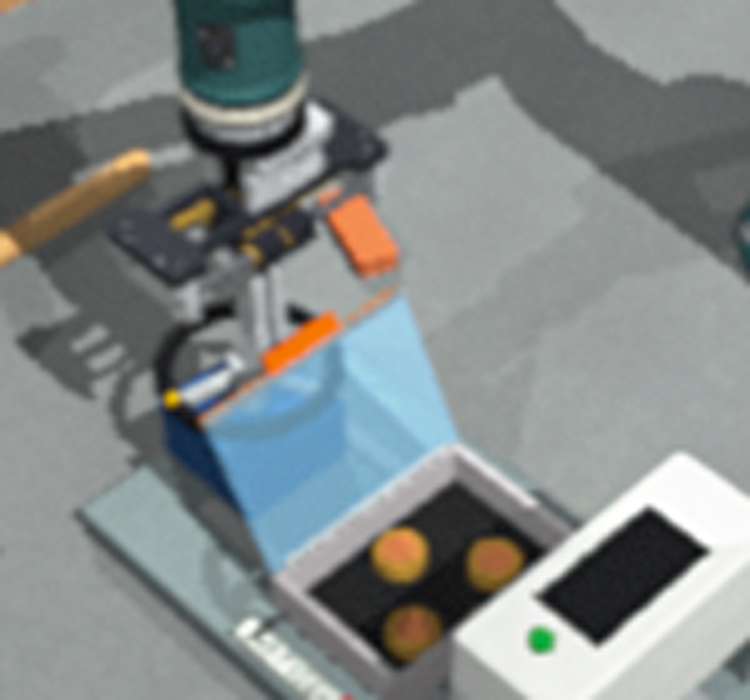

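Emit:
{"api": "servo_tool", "payload": {"targets": "0 0 -0.08 0 0 0 0;0 0 -0.14 0 0 0 0;0 0 -0.2 0 0 0 0;0 0 -0.26 0 0 0 0;0 0 -0.32 0 0 0 0;0 0 -0.38 0 0 0 0;0 0 -0.44 0 0 0 0;0 0 -0.5 0 0 0 0;0 0 -0.56 0.016 0 0 0;0 0 -0.62 0.056 0 0 0;0 0 -0.66 0.116 0 0 0;0 0 -0.68 0.176 0 0 0"}}

```text
time: 19.83
tool_pos: [0.5286, 0.0691, 0.1201]
ee_rot: [-3.142, -0.008, 0.074]
wrist_force: [1.1, -0.1, 1.0]
width: 0.0005
```

Run:
```python
from h import *
o=get_obs();print(o["tool_pos"],o["width"],o["wrist_force"])
s=snap("scene"); save(s,"s12.png",(170,90,320,230),5)
```

```text
[0.52856181 0.06912314 0.12006552] 0.000504626747380196 [ 1.0510258  -0.12219796  1.04104536]
```

View pics/s12.png

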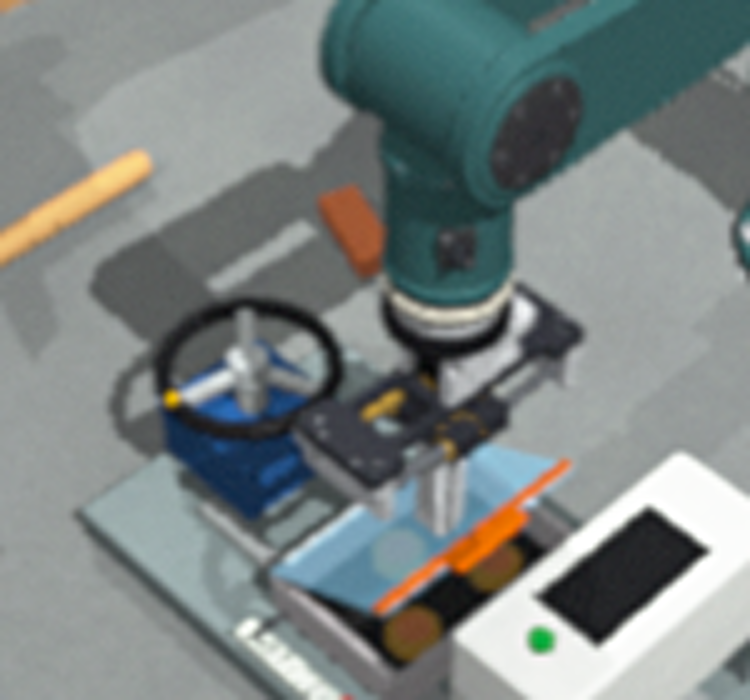

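Emit:
{"api": "servo_tool", "payload": {"targets": "0 0 0 0.03 0 0 0;0 0 0 0.06 0 0 0;0 0 0 0.09 0 0 0;0 0 0 0.11 0 0 0;0 0 0 0.125 0 0 0;0 0 0 0.135 0 0 0;0 0 0 0.135 0 0 0"}}

```text
time: 20.47
tool_pos: [0.5257, 0.0672, 0.0818]
ee_rot: [3.141, 0.001, 0.072]
wrist_force: [-0.2, -0.9, -0.4]
width: 0.0004
```

Emit:
{"api": "servo_tool", "payload": {"targets": "0 0 0 0.012 0 0 0;0 0 0 0.02 0 0 0;0 0 0 0.026 0 0 0;0 0 0 0.03 0 0 0;0 0 0 0.03 0 0 0"}}

```text
time: 20.88
tool_pos: [0.5262, 0.0674, 0.0762]
ee_rot: [3.141, -0.001, 0.072]
wrist_force: [-3.6, 0.1, 5.3]
width: 0.0004
```

Emit:
{"api": "servo_tool", "payload": {"targets": "0 0 0 0.006 0 0 0;0 0 0 0.012 0 0 0;0 0 0 0.012 0 0 0"}}

```text
time: 21.13
tool_pos: [0.5263, 0.0674, 0.076]
ee_rot: [3.141, -0.002, 0.072]
wrist_force: [-7.3, -0.6, 15.9]
width: 0.0006
```

Emit:
{"api": "servo_tool", "payload": {"targets": "0 0 0 -0.1 0 0 0;0 0 0 -0.25 0 0 0;0.4 0 0.15 -0.4 0 0 0;0.4 0 0.35 -0.5 0 0 0;0.4 0 0.55 -0.6 0 0 0;0.4 0 0.75 -0.7 0 0 0;0.4 0 0.85 -0.7 0 0 0;0.4 0 0.85 -0.7 0 0 0;0.4 0 0.85 -0.7 0 0 0"}}

```text
time: 21.88
tool_pos: [0.5421, -0.1507, 0.2491]
ee_rot: [3.137, -0.003, 0.065]
wrist_force: [0.3, 0.8, 0.3]
width: 0.0373
```

Run:
```python
from h import *
o=get_obs();print(o["tool_pos"],o["width"],o["wrist_force"])
s=snap("wrist"); save(s,"w13.png")
s=snap("scene"); save(s,"s13.png",(170,110,335,250),4.5)
```

```text
[ 0.54205717 -0.15071805  0.24909803] 0.03733244823076971 [0.33297201 0.82533967 0.31333904]
```

View pics/w13.png

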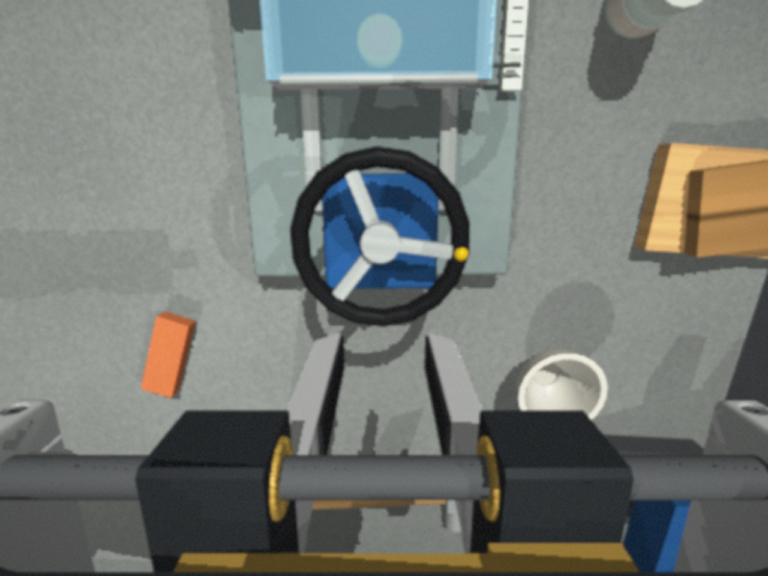

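View pics/s13.png

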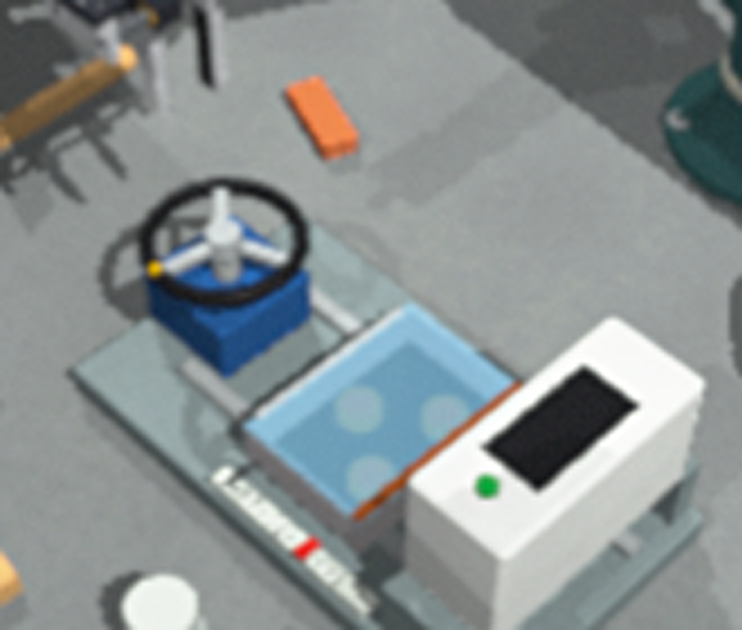

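The cover lies flat. The hub is at (380,243) and the mark at (461,254). Now I measure the wheel and plan the rim pinch midway between two spokes.

Run:
```python
from h import *
s=snap("wrist")
k=lambda p:[(np.array(p)+.5)/1.5-.5]
h=px2w(s,k((380,243)),.13)[0];m=px2w(s,k((461,254)),.127)[0]
# rim ellipse centre: dark outer contour
e=[px2w(s,k(p),.12)[0] for p in [(291,237),(470,237),(380,147),(380,325)]]
print(h,m,np.round(e,4)); phi=np.arctan2(*(m-h)[1::-1]); print(phi)
c=np.array([.5373,-.1235]); g=phi+np.pi/3; print("grasp",g,c+.06*np.array([np.cos(g),np.sin(g)]))
mv([*(c+.06*np.array([np.cos(g),np.sin(g)])),.2],yaw=g)
for p in [(508,66),(508,78)]: print("ptr",px2w(s,k(p),.046))
```

```text
[ 0.53537511 -0.11551705  0.13      ] [ 0.59451309 -0.1199163   0.127     ] [[ 0.4699 -0.1174  0.12  ]
 [ 0.601  -0.1081  0.12  ]
 [ 0.5309 -0.0504  0.12  ]
 [ 0.5397 -0.1815  0.12  ]]
-0.07425269970634686
grasp 0.9729448514902508 [ 0.57107208 -0.07390719]
shift [ 0.1397 -0.2723  0.1855] turn [-4.000e-04  1.000e-04 -2.869e-01]
ptr [[0.63004169 0.0230526  0.046     ]]
ptr [[0.63139792 0.01421995 0.046     ]]
```

Run:
```python
from h import *
s=snap("wrist"); save(s,"w14.png"); print(get_obs()["tool_pos"],get_obs()["ee_rot"])
g=cv2.cvtColor(s["image"],cv2.COLOR_RGB2GRAY)
hsv=cv2.cvtColor(s["image"],cv2.COLOR_RGB2HSV)
m=(hsv[:,:,2]<45).astype(np.uint8); m[225:]=0; m[:90]=0
n,l,st,c=cv2.connectedComponentsWithStats(m); i=1+np.argmax(st[1:,4]); print(st[i])
ct=max(cv2.findContours((l==i).astype(np.uint8),0,2)[0],key=cv2.contourArea)
el=cv2.fitEllipse(ct); print(el, px2w(s,[el[0]],.12))
y=blobs(s,(20,120,120),(35,255,255),5,80); print([ (b,px2w(s,b[0],.127)) for b in y if b[0][1]<230])
```

```text
[ 0.54102123 -0.14355676  0.24607422] [-3.14046330e+00  1.39139534e-03  7.28649484e-02]
[ 196  106  117  117 3060]
((253.9912872314453, 164.10018920898438), (108.07736206054688, 110.78752136230469), 71.71001434326172) [[ 0.53610143 -0.11823002  0.12      ]]
[(([308.4, 176.1], 74, [304, 172, 10, 9], [24.0, 209.0, 195.0]), array([[ 0.59633215, -0.12588558,  0.127     ]]))]
```

View pics/w14.png

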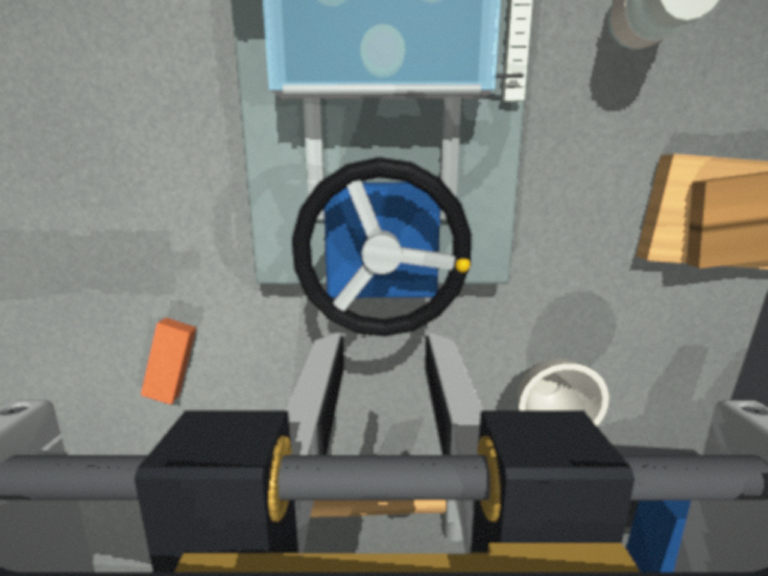

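Run:
```python
from h import *
s=snap("wrist"); o=get_obs(); print(o["tool_pos"],o["ee_rot"])
print("hub",px2w(s,[[254.2,169.5]],.13), "rimbox",px2w(s,[[196,164],[313,164],[254.5,106],[254.5,223]],.12).round(4))
c=np.array([.537,-.1215]); print(w2px(s,[[*c,.13],[*c,.12]]))
th=np.linspace(0,6.28,60); im=s["image"][:,:,::-1].copy()
for p in w2px(s,np.c_[c[0]+.06*np.cos(th),c[1]+.06*np.sin(th),.127+0*th]): cv2.circle(im,tuple(int(v) for v in p.round()),0,(0,0,255),-1)
cv2.imwrite("pics/w15.png",cv2.resize(im[90:240,180:330],None,fx=4,fy=4))
```

```text
[ 0.5410357  -0.14313255  0.24603665] [-3.14054692e+00  1.50610639e-03  7.36910377e-02]
hub [[ 0.53648547 -0.12142917  0.13      ]] rimbox [[ 0.4719 -0.122   0.12  ]
 [ 0.6009 -0.1124  0.12  ]
 [ 0.532  -0.0562  0.12  ]
 [ 0.5415 -0.187   0.12  ]]
[[254.67281707 169.5996371 ]
 [254.730393   167.84390894]]
```

View pics/w15.png

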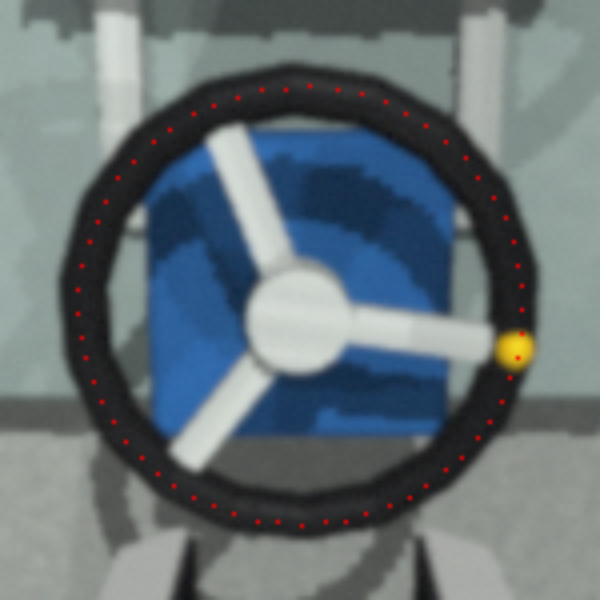

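```bash
cat >> h.py <<'E'
HUB=np.array([.537,-.122])
def rim(g): return HUB+.06*np.array([np.cos(g),np.sin(g)])
E
python3 - <<'E'
from h import *
g=.98; print(rim(g)); mv([*rim(g),.2],yaw=g)
E
```

```text
[ 0.57042135 -0.07217016]
shift [ 0.1384 -0.2742  0.1842] turn [-0.0005  0.0003 -0.2885]
```

Emit:
{"api": "servo_tool", "payload": {"targets": "0.45 0.14 -0.27 0 0 0 -0.29;0.45 0.14 -0.27 0.1 0 0 -0.29;0.45 0.14 -0.27 0.18 0 0 -0.29;0.45 0.14 -0.27 0.18 0 0 -0.29;0.45 0.14 -0.27 0.18 0 0 -0.29;0.45 0.14 -0.27 0.18 0 0 -0.29;0.45 0.14 -0.27 0.18 0 0 -0.29;0.45 0.14 -0.27 0.18 0 0 -0.29;0.45 0.14 -0.27 0.18 0 0 -0.29;0.45 0.14 -0.27 0.18 0 0 -0.29;0.45 0.14 -0.27 0.18 0 0 -0.29"}}

```text
time: 23.05
tool_pos: [0.5712, -0.0736, 0.2017]
ee_rot: [-3.141, 0.0, 0.984]
wrist_force: [-0.2, 0.3, -1.1]
width: 0.0414
```

Run:
```python
from h import *
g=.98; o=get_obs(); print(o["tool_pos"],o["ee_rot"],o["width"]); mv([*rim(g),.103],yaw=g)
s=snap("wrist"); save(s,"w16.png")
```

```text
[ 0.57120375 -0.07363372  0.20171394] [-3.14115018e+00  1.84935149e-04  9.83739755e-01] 0.04143299176191218
shift [ 0.0032 -0.0057  0.3949] turn [-0.0001  0.0001  0.0012]
```

View pics/w16.png

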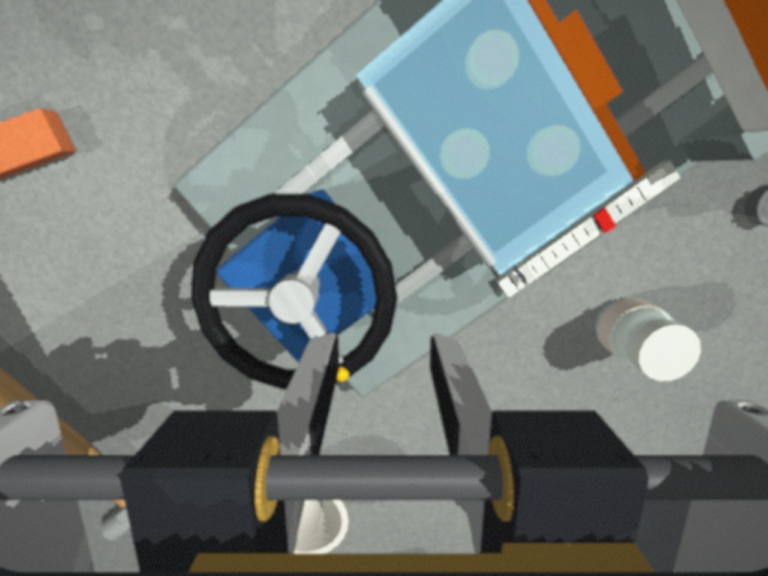

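Emit:
{"api": "servo_tool", "payload": {"targets": "0.45 0.003 -0.005 0.12 0 0 0;0.45 0.003 -0.005 0.24 0 0 0;0.45 0.003 -0.005 0.33 0 0 0;0.45 0.003 -0.005 0.39 0 0 0;0.45 0.003 -0.005 0.395 0 0 0;0.45 0.003 -0.005 0.395 0 0 0"}}

```text
time: 23.6
tool_pos: [0.57, -0.073, 0.1022]
ee_rot: [-3.139, 0.001, 0.983]
wrist_force: [0.3, -0.3, 1.0]
width: 0.0418
```

Run:
```python
from h import *
g=.98; o=get_obs(); print(o["tool_pos"],o["ee_rot"],o["width"]); mv([*rim(g),.103],yaw=g)
s=snap("wrist"); save(s,"w17.png")
```

```text
[ 0.57002226 -0.07301838  0.1021767 ] [-3.13921276e+00  9.42430914e-04  9.83048376e-01] 0.041793507905196044
shift [ 0.0037 -0.0006 -0.0033] turn [-0.0008  0.0003  0.001 ]
```

View pics/w17.png

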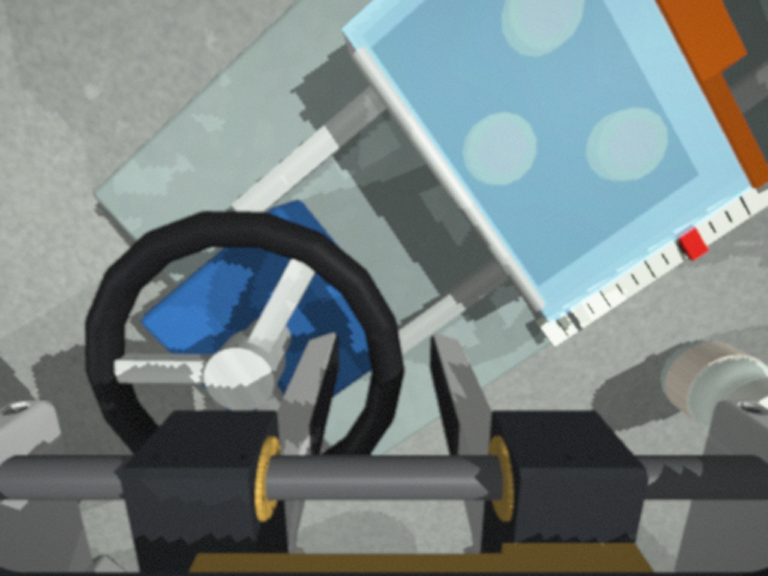

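Emit:
{"api": "servo_tool", "payload": {"targets": "0 0 0 0 0 0 0;0 0 0 0 0 0 0;0 0 0 0 0 0 0;0 0 0 0 0 0 0;0 0 0 0 0 0 0;0 0 0 0 0 0 0"}}

```text
time: 24.15
tool_pos: [0.5717, -0.0728, 0.1041]
ee_rot: [3.14, -0.002, 0.983]
wrist_force: [2.2, 1.8, 1.5]
width: 0.0137
```

Run:
```python
from h import *
o=get_obs(); print(o["tool_pos"],o["ee_rot"],o["width"],o["wrist_force"])
d=o["tool_pos"][:2]-HUB; print(np.linalg.norm(d),np.arctan2(d[1],d[0]))
for k in range(1,13):
    t=np.radians(6*k); print(round(.24*(np.cos(t)-1),3),round(.24*np.sin(t),3),round(t/np.pi,3))
```

```text
[ 0.57169221 -0.07279323  0.10412749] [ 3.13987986e+00 -2.07435775e-03  9.83201886e-01] 0.013733919863823489 [2.22919228 1.76228158 1.46527514]
0.060206771524841 0.9567030356237891
-0.001 0.025 0.033
-0.005 0.05 0.067
-0.012 0.074 0.1
-0.021 0.098 0.133
-0.032 0.12 0.167
-0.046 0.141 0.2
-0.062 0.161 0.233
-0.079 0.178 0.267
-0.099 0.194 0.3
-0.12 0.208 0.333
-0.142 0.219 0.367
-0.166 0.228 0.4
```

Gripped (13.7 mm). Now the first arc, 72° clockwise.

Emit:
{"api": "servo_tool", "payload": {"targets": "0 -0.001 0.025 0 0 0 0.033;0 -0.005 0.05 0 0 0 0.067;0 -0.012 0.074 0 0 0 0.1;0 -0.021 0.098 0 0 0 0.133;0 -0.032 0.12 0 0 0 0.167;0 -0.046 0.141 0 0 0 0.2;0 -0.062 0.161 0 0 0 0.233;0 -0.079 0.178 0 0 0 0.267;0 -0.099 0.194 0 0 0 0.3;0 -0.12 0.208 0 0 0 0.333;0 -0.142 0.219 0 0 0 0.367;0 -0.166 0.228 0 0 0 0.4"}}

```text
time: 25.15
tool_pos: [0.5947, -0.1374, 0.1041]
ee_rot: [-3.138, 0.002, -0.277]
wrist_force: [-3.0, 5.9, 5.3]
width: 0.014
```

```bash
cat >> h.py <<'E'
def st():
    o=get_obs(); d=o["tool_pos"][:2]-HUB
    print(o["tool_pos"].round(4),"yaw",o["ee_rot"].round(3),"w",round(o["width"],4),"F",o["wrist_force"].round(1),"r",np.linalg.norm(d).round(4),"phi",np.arctan2(d[1],d[0]).round(3),"q6",o["joint_positions"][5].round(2))
E
python3 - <<'E'
from h import *
st()
s=snap("scene"); save(s,"s18.png",(170,110,335,250),4.5); st()
E
```

```text
[ 0.5947 -0.1374  0.1041] yaw [-3.138e+00  2.000e-03 -2.770e-01] w 0.014 F [-3.   5.9  5.3] r 0.0598 phi -0.261 q6 -0.04
[ 0.5944 -0.1386  0.1041] yaw [-3.139e+00  2.000e-03 -2.820e-01] w 0.0136 F [-2.8  3.2  5. ] r 0.0597 phi -0.281 q6 -0.04
```

View pics/s18.png

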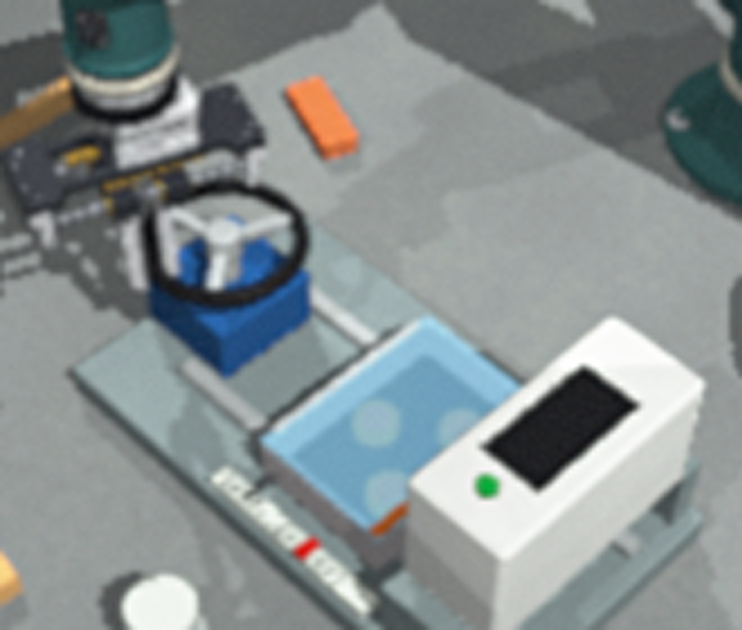

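Emit:
{"api": "servo_tool", "payload": {"targets": "0 -0.001 0.025 0 0 0 0.033;0 -0.005 0.05 0 0 0 0.067;0 -0.012 0.074 0 0 0 0.1;0 -0.021 0.098 0 0 0 0.133;0 -0.032 0.12 0 0 0 0.167;0 -0.046 0.141 0 0 0 0.2;0 -0.062 0.161 0 0 0 0.233;0 -0.079 0.178 0 0 0 0.267;0 -0.099 0.194 0 0 0 0.3;0 -0.12 0.208 0 0 0 0.333;0 -0.142 0.219 0 0 0 0.367;0 -0.166 0.228 0 0 0 0.4"}}

```text
time: 26.2
tool_pos: [0.5409, -0.1807, 0.1041]
ee_rot: [-3.138, 0.004, -1.533]
wrist_force: [2.4, 6.0, 3.1]
width: 0.0136
```

Run:
```python
from h import *
st()
s=snap("scene"); save(s,"s19.png",(170,110,335,250),4.5); st()
```

```text
[ 0.5409 -0.1807  0.1041] yaw [-3.138  0.004 -1.533] w 0.0136 F [2.4 6.  3.1] r 0.0588 phi -1.504 q6 1.11
[ 0.5398 -0.1808  0.1041] yaw [-3.14   0.004 -1.538] w 0.014 F [-0.5  5.9  3.1] r 0.0588 phi -1.522 q6 1.11
```

View pics/s19.png

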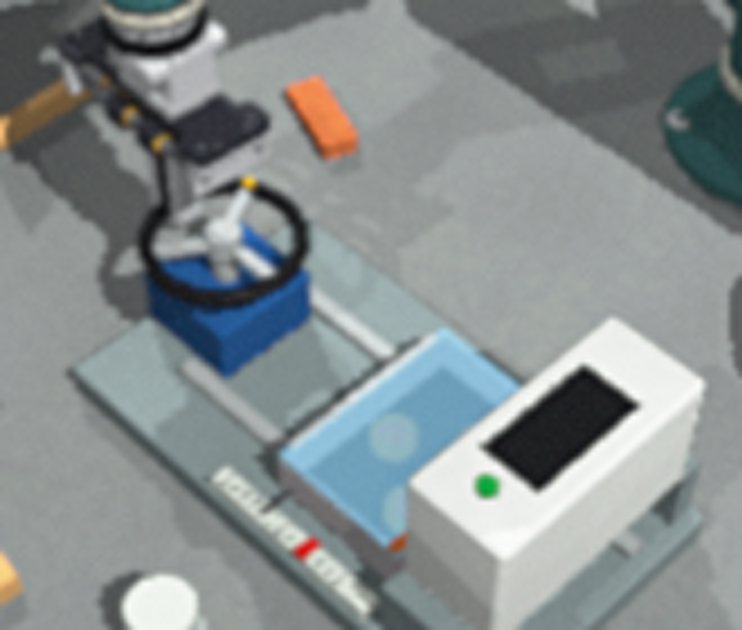

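Emit:
{"api": "servo_tool", "payload": {"targets": "0 -0.001 0.025 0 0 0 0.033;0 -0.005 0.05 0 0 0 0.067;0 -0.012 0.074 0 0 0 0.1;0 -0.021 0.098 0 0 0 0.133;0 -0.032 0.12 0 0 0 0.167;0 -0.046 0.141 0 0 0 0.2;0 -0.062 0.161 0 0 0 0.233;0 -0.079 0.178 0 0 0 0.267;0 -0.099 0.194 0 0 0 0.3;0 -0.099 0.194 0 0 0 0.3;0 -0.099 0.194 0 0 0 0.3"}}

```text
time: 27.17
tool_pos: [0.4914, -0.1589, 0.1041]
ee_rot: [-3.142, 0.004, -2.469]
wrist_force: [3.8, 4.0, 3.1]
width: 0.0136
```

Emit:
{"api": "servo_tool", "payload": {"targets": "0.2 0 0 0 0 0 0;0.45 0 0 0 0 0 0;0.45 0 0 0 0 0 0;0.45 0 0 0 0 0 0;0.45 0 0 0 0 0 0;0.45 0 0 -0.1 0 0 0;0.45 0 0 -0.25 0 0 0;0.45 0 0 -0.4 0 0 0;0.45 0 0 -0.4 0 0 0"}}

```text
time: 27.92
tool_pos: [0.4938, -0.1623, 0.212]
ee_rot: [-3.128, 0.006, -2.472]
wrist_force: [0.5, -0.0, 1.7]
width: 0.0423
```

Run:
```python
from h import *
st()
s=snap("scene"); save(s,"s20.png",(170,110,335,250),4.5); t=snap("top"); save(t,"t20.png",(225,140,330,240),6)
```

```text
[ 0.4938 -0.1623  0.212 ] yaw [-3.128  0.006 -2.472] w 0.0423 F [ 0.5 -0.   1.7] r 0.0591 phi -2.392 q6 2.05
```

View pics/s20.png

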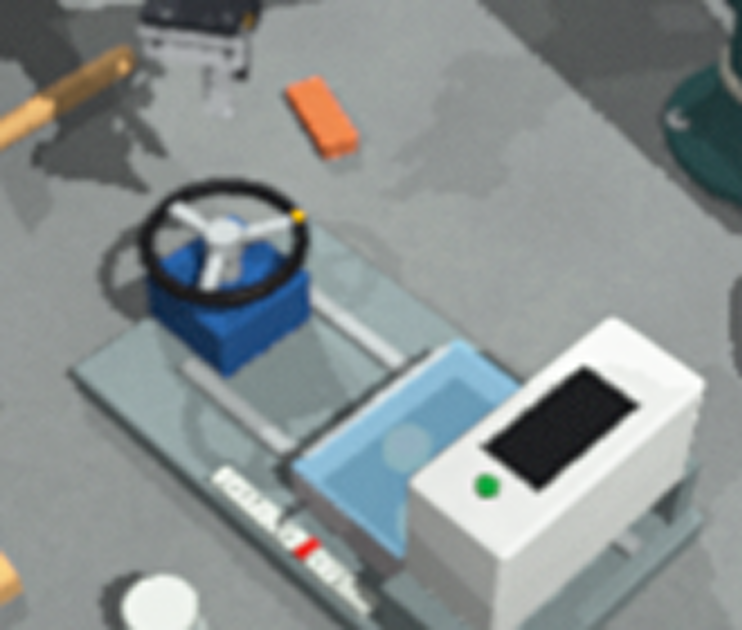

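View pics/t20.png

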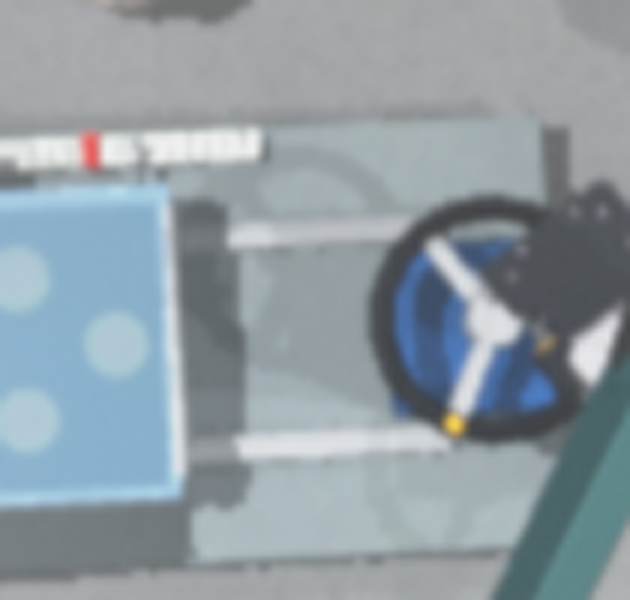

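Run:
```python
from h import *
t=snap("top")
y=[b for b in blobs(t,(18,110,110),(35,255,255),3,60)]; print(y)
for b in y:
    if 290<b[0][0]<320: p=px2w(t,b[0],.127)[0]; d=p[:2]-HUB; print(p,np.arctan2(d[1],d[0]), np.linalg.norm(d))
st(); mv([*rim(-.376),.2],yaw=-.376)
```

```text
[([299.9, 210.1], 8, [299, 209, 3, 3], [22.0, 144.0, 202.0])]
[ 0.48169297 -0.10051066  0.127     ] 2.770999021507919 0.05933514745594032
[ 0.4903 -0.1606  0.2032] yaw [-3.141 -0.    -2.473] w 0.0423 F [ 0.  -0.3 -0.6] r 0.0606 phi -2.45 q6 2.05
shift [-0.3626 -0.2022  0.013 ] turn [-1.000e-04 -2.000e-04 -6.674e-01]
```

Emit:
{"api": "servo_tool", "payload": {"targets": "0.45 -0.36 -0.2 0 0 0 -0.667;0.45 -0.36 -0.2 0 0 0 -0.667;0.45 -0.36 -0.2 0 0 0 -0.667;0.45 -0.36 -0.2 0 0 0 -0.667;0.45 -0.36 -0.2 0 0 0 -0.667;0.45 -0.36 -0.2 0 0 0 -0.667;0.45 -0.36 -0.2 0 0 0 -0.667;0.45 -0.36 -0.2 0 0 0 -0.667;0.45 -0.36 -0.2 0 0 0 -0.667;0.45 -0.36 -0.2 0 0 0 -0.667;0.45 -0.36 -0.2 0 0 0 -0.667;0.45 -0.36 -0.2 0 0 0 -0.667"}}

```text
time: 29.07
tool_pos: [0.5908, -0.1435, 0.2001]
ee_rot: [3.138, 0.004, -0.966]
wrist_force: [-0.3, -0.2, 0.8]
width: 0.0421
```

Run:
```python
from h import *
st(); mv([*rim(-.376),.2],yaw=-.376)
```

```text
[ 0.5908 -0.1435  0.2001] yaw [ 3.138  0.004 -0.966] w 0.0421 F [-0.3 -0.2  0.8] r 0.0579 phi -0.38 q6 0.63
shift [ 0.0063 -0.0054  0.0004] turn [ 0.0007  0.0016 -0.1879]
```

Emit:
{"api": "servo_tool", "payload": {"targets": "0.45 0.006 -0.005 0 0 0 -0.188;0.45 0.006 -0.005 0 0 0 -0.188;0.45 0.006 -0.005 0 0 0 -0.188;0.45 0.006 -0.005 0 0 0 -0.188;0.45 0.006 -0.005 0 0 0 -0.188;0.45 0.006 -0.005 0 0 0 -0.188;0.45 0.006 -0.005 0 0 0 -0.188"}}

```text
time: 29.65
tool_pos: [0.593, -0.1441, 0.2009]
ee_rot: [3.141, 0.004, -0.384]
wrist_force: [-0.4, -0.8, 0.4]
width: 0.0423
```

Run:
```python
from h import *
st(); mv([*rim(-.376),.103],yaw=-.376)
s=snap("wrist"); save(s,"w21.png")
```

```text
[ 0.593  -0.1441  0.2009] yaw [ 3.141  0.004 -0.384] w 0.0423 F [-0.4 -0.8  0.4] r 0.0602 phi -0.376 q6 0.05
shift [ 7.000e-04 -2.000e-04  3.916e-01] turn [ 0.0002  0.0013 -0.0027]
```

View pics/w21.png

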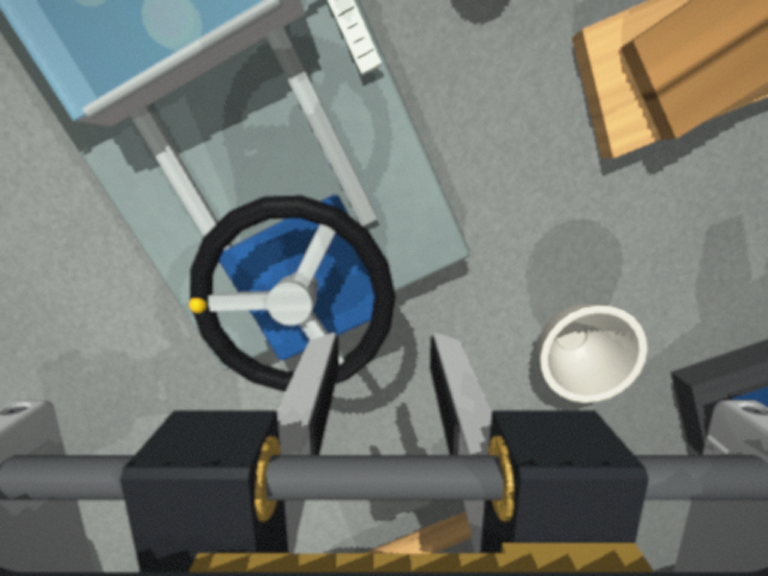

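Emit:
{"api": "servo_tool", "payload": {"targets": "0.45 0 0 0.12 0 0 0;0.45 0 0 0.24 0 0 0;0.45 0 0 0.33 0 0 0;0.45 0 0 0.385 0 0 0;0.45 0 0 0.39 0 0 0;0 0 0 0.39 0 0 0;0 0 0 0.39 0 0 0;0 0 0 0.39 0 0 0;0 0 0 0.39 0 0 0;0 0 0 0.39 0 0 0;0 0 0 0.39 0 0 0"}}

```text
time: 30.62
tool_pos: [0.5926, -0.1437, 0.1075]
ee_rot: [3.141, 0.002, -0.382]
wrist_force: [-6.1, 1.7, 5.2]
width: 0.014
```

Emit:
{"api": "servo_tool", "payload": {"targets": "0 -0.001 0.025 0 0 0 0.033;0 -0.005 0.05 0 0 0 0.067;0 -0.012 0.074 0 0 0 0.1;0 -0.021 0.098 0 0 0 0.133;0 -0.032 0.12 0 0 0 0.167;0 -0.046 0.141 0 0 0 0.2;0 -0.062 0.161 0 0 0 0.233;0 -0.079 0.178 0 0 0 0.267;0 -0.099 0.194 0 0 0 0.3;0 -0.12 0.208 0 0 0 0.333;0 -0.142 0.219 0 0 0 0.367;0 -0.166 0.228 0 0 0 0.4"}}

```text
time: 31.62
tool_pos: [0.536, -0.1808, 0.1074]
ee_rot: [-3.136, 0.001, -1.643]
wrist_force: [3.0, 3.0, 0.8]
width: 0.0139
```

Run:
```python
from h import *
st()
s=snap("scene"); save(s,"s22.png",(205,200,265,250),12); t=snap("top"); save(t,"t22.png",(220,150,280,190),12);st()
```

```text
[ 0.536  -0.1808  0.1074] yaw [-3.136e+00  1.000e-03 -1.643e+00] w 0.0139 F [3.  3.  0.8] r 0.0588 phi -1.588 q6 1.21
[ 0.5349 -0.1807  0.1074] yaw [-3.138e+00  1.000e-03 -1.638e+00] w 0.0139 F [1.3 3.7 2.8] r 0.0588 phi -1.607 q6 1.21
```

View pics/s22.png

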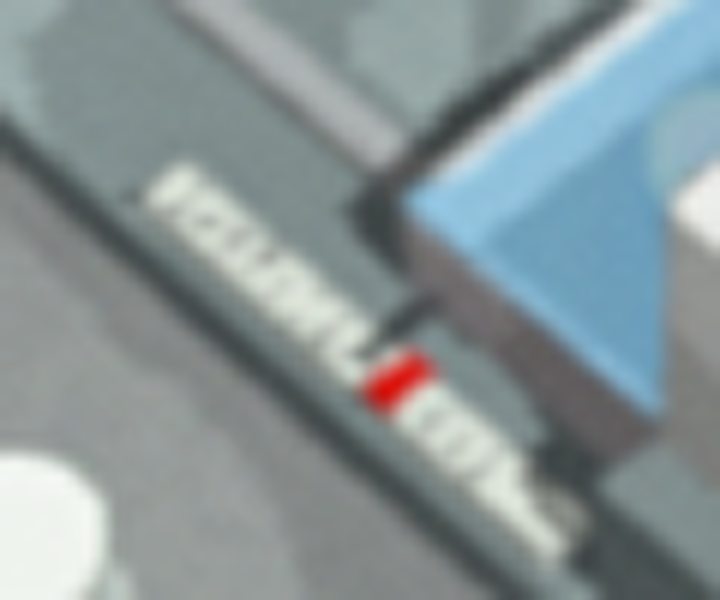

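View pics/t22.png

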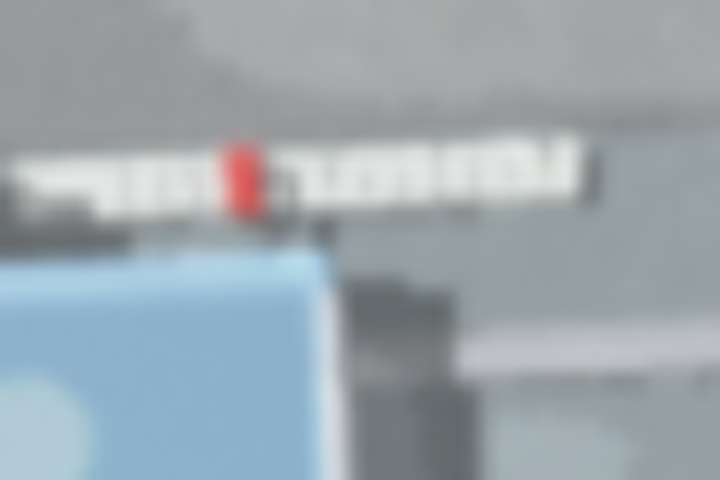

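Emit:
{"api": "servo_tool", "payload": {"targets": "0 -0.001 0.025 0 0 0 0.033;0 -0.005 0.05 0 0 0 0.067;0 -0.012 0.074 0 0 0 0.1;0 -0.021 0.098 0 0 0 0.133;0 -0.032 0.12 0 0 0 0.167;0 -0.046 0.141 0 0 0 0.2;0 -0.062 0.161 0 0 0 0.233;0 -0.062 0.161 0 0 0 0.233;0 -0.062 0.161 0 0 0 0.233"}}

```text
time: 32.47
tool_pos: [0.496, -0.1639, 0.1073]
ee_rot: [-3.139, 0.001, -2.366]
wrist_force: [0.5, -0.1, 5.3]
width: 0.0134
```

Run:
```python
from h import *
st()
s=snap("scene"); save(s,"s23.png",(205,200,265,250),12); t=snap("top"); save(t,"t23.png",(220,150,280,190),12);st()
```

```text
[ 0.496  -0.1639  0.1073] yaw [-3.139e+00  1.000e-03 -2.366e+00] w 0.0134 F [ 0.5 -0.1  5.3] r 0.0586 phi -2.345 q6 1.94
[ 0.496  -0.1639  0.1074] yaw [-3.139e+00  1.000e-03 -2.367e+00] w 0.0137 F [0.4 1.3 5.1] r 0.0586 phi -2.345 q6 1.94
```

View pics/s23.png

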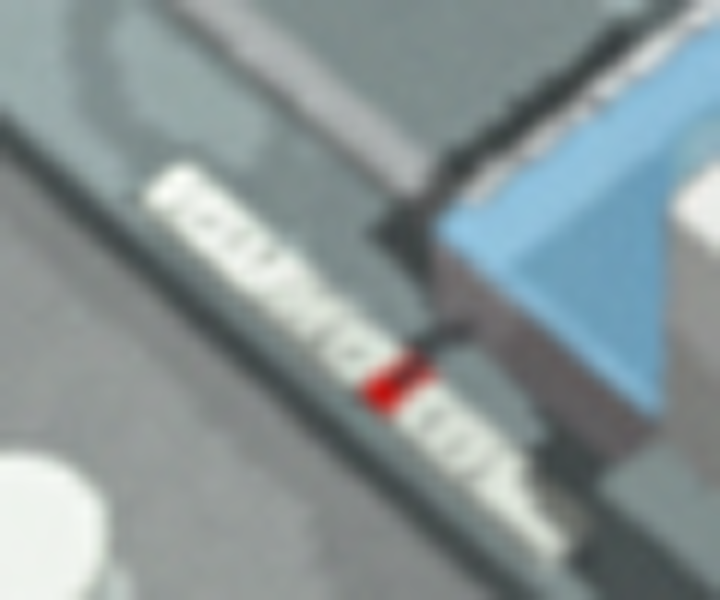

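View pics/t23.png

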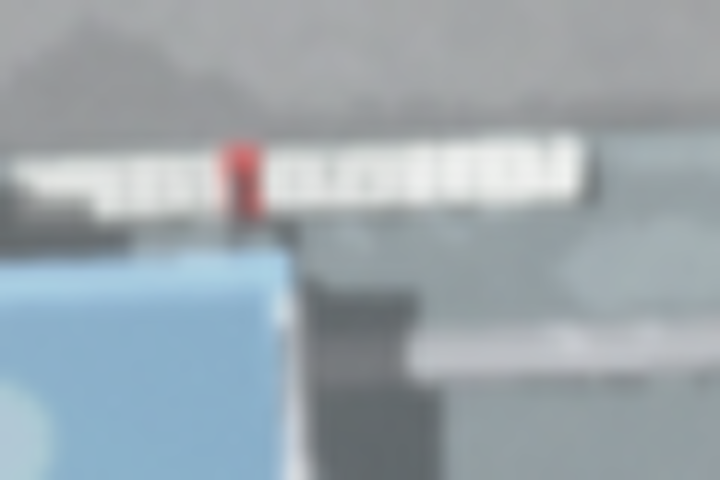

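The pointer lies over the middle of the red band, at about (243,190) in the top crop and (405,375) in the scene crop. Now I release, back off and check.

Emit:
{"api": "servo_tool", "payload": {"targets": "0.2 0 0 0 0 0 0;0.45 0 0 0 0 0 0;0.45 0 0 0 0 0 0;0.45 0 0 0 0 0 0;0.45 0 0 0 0 0 0;0.45 0 0 -0.1 0 0 0;0.45 0 0 -0.25 0 0 0;0.45 0 0 -0.4 0 0 0;0.45 0.3 0 -0.5 0 0 0;0.45 0.4 0 -0.6 0 0 0;0.45 0.4 0 -0.6 0 0 0"}}

```text
time: 33.48
tool_pos: [0.4221, -0.2345, 0.2577]
ee_rot: [-3.139, -0.001, -2.37]
wrist_force: [1.1, 0.1, 1.0]
width: 0.0424
```

Run:
```python
from h import *
st()
mv([.58,0.02,.24],yaw=-1.2)
```

```text
[ 0.4221 -0.2345  0.2577] yaw [-3.139e+00 -1.000e-03 -2.370e+00] w 0.0424 F [1.1 0.1 1. ] r 0.1608 phi -2.367 q6 1.75
shift [-1.1628  0.2894  0.0692] turn [-0.0004 -0.0007 -0.3724]
```

Emit:
{"api": "servo_tool", "payload": {"targets": "0.45 -0.9 0.2 0 0 0 -0.7;0.45 -0.9 0.2 0 0 0 -0.7;0.45 -0.9 0.2 0 0 0 -0.7;0.45 -0.9 0.2 0 0 0 -0.7;0.45 -0.9 0.2 0 0 0 -0.7;0.45 -0.9 0.2 0 0 0 -0.7;0.45 -0.9 0.2 0 0 0 -0.7;0.45 -0.9 0.2 0 0 0 -0.7;0.45 -0.9 0.2 0 0 0 -0.7;0.45 -0.9 0.2 0 0 0 -0.7;0.45 -0.9 0.2 0 0 0 -0.7;0.45 -0.9 0.2 0 0 0 -0.7"}}

```text
time: 34.48
tool_pos: [0.5497, -0.0405, 0.2552]
ee_rot: [3.141, 0.001, -0.864]
wrist_force: [-0.7, -0.3, 0.1]
width: 0.0421
```

Run:
```python
from h import *
st()
mv([.61,0.02,.25],yaw=0)
```

```text
[ 0.5497 -0.0405  0.2552] yaw [ 3.141e+00  1.000e-03 -8.640e-01] w 0.0421 F [-0.7 -0.3  0.1] r 0.0825 phi 1.416 q6 0.69
shift [-0.0274 -0.3405  0.0207] turn [ 2.000e-04  3.000e-04 -2.749e-01]
```

Emit:
{"api": "servo_tool", "payload": {"targets": "0.45 -0.03 -0.34 0.02 0 0 -0.275;0.45 -0.03 -0.34 0.02 0 0 -0.275;0.45 -0.03 -0.34 0.02 0 0 -0.275;0.45 -0.03 -0.34 0.02 0 0 -0.275;0.45 -0.03 -0.34 0.02 0 0 -0.275;0.45 -0.03 -0.34 0.02 0 0 -0.275;0.45 -0.03 -0.34 0.02 0 0 -0.275;0.45 -0.03 -0.34 0.02 0 0 -0.275;0.45 -0.03 -0.34 0.02 0 0 -0.275;0.45 -0.03 -0.34 0.02 0 0 -0.275"}}

```text
time: 35.32
tool_pos: [0.6099, 0.0199, 0.2504]
ee_rot: [3.141, 0.0, -0.009]
wrist_force: [1.3, -0.2, 1.1]
width: 0.0422
```

Run:
```python
from h import *
st()
s=snap("wrist"); save(s,"w25.png"); save(s,"w25c.png",(230,60,350,160),6)
s=snap("scene"); save(s,"s25.png")
```

```text
[0.6099 0.0199 0.2504] yaw [ 3.141  0.    -0.009] w 0.0422 F [ 1.3 -0.2  1.1] r 0.1595 phi 1.096 q6 -0.05
```

View pics/w25.png

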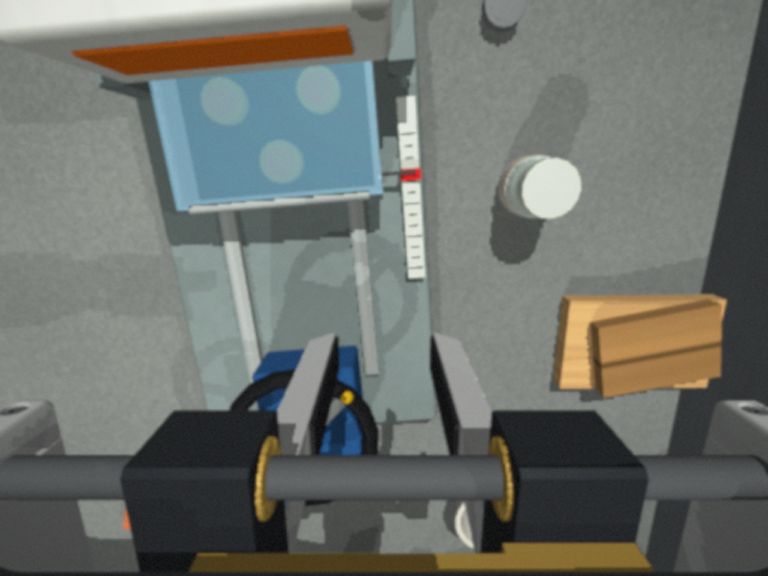

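View pics/w25c.png

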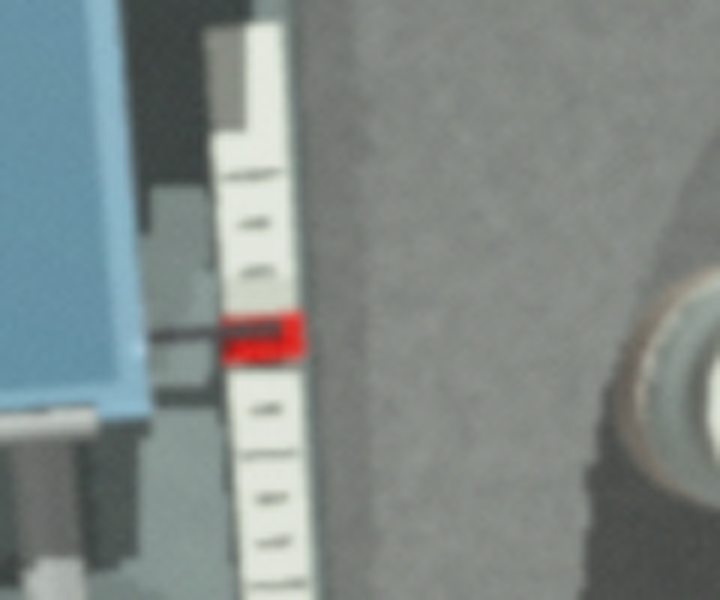

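View pics/s25.png

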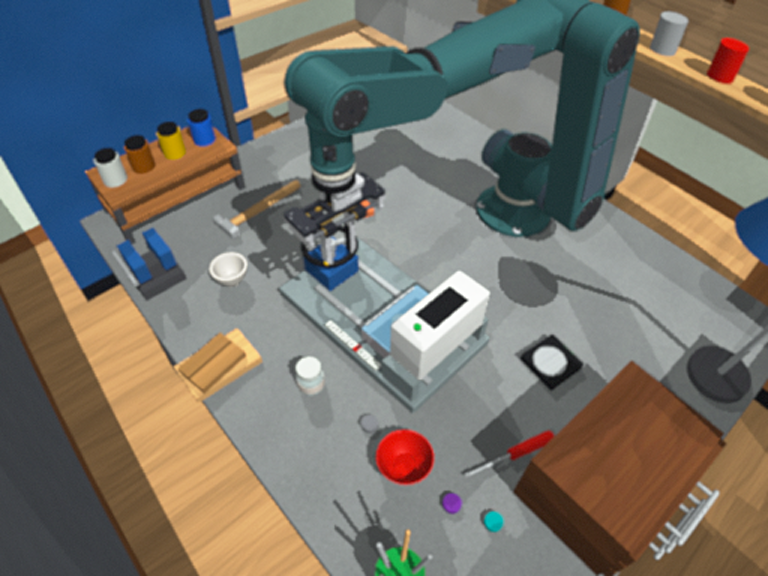

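Run:
```python
from h import *
s=snap("wrist")
f=lambda p:[(np.array(p)+.5)/6-.5+[230,60]]
b=px2w(s,f((263,338)),.0405)[0]; p=px2w(s,f((275,328)),.049)[0]; d=(p-b)[:2]
print(b,p,"machine y diff",d@[-np.sin(YAW),np.cos(YAW)])
print("wheel angle est", 3.45+(-.382+2.367))
```

```text
[0.63303573 0.09633295 0.0405    ] [0.63513345 0.09851759 0.049     ] machine y diff 0.0020213152917950413
wheel angle est 5.4350000000000005
```

Run:
```python
from h import *
print(robot.close_job())
```

```text
the job is handed in; nothing more can be done
None
```

I laid the three brass blanks on the bench flat in the tray, shut the cover, cranked the wheel clockwise, then let go and handed in at about 35 s. No fourth blank was in view at any point.

- **Blanks:** they sit apart in the tray at about (+40,+26), (−40,+26) and (0,−23) mm from its centre. The wrist camera showed all three side by side, and they were still visible through the cover at the end.
- **Cover:** I pushed it over from behind and pressed it down until the reading rose to about 16 N with no further movement. It looked flat in the later pictures.
- **Wheel and pointer:** two rim grasps turned it about 5.43 rad. The last wrist view puts the pointer about 2 mm past the band's centre, and the top camera showed it near the centre. Both are within the ±5 mm allowed, and calibration is good to about 2 mm.
- **Everything else:** no bystander looked moved, and the gripper was clear of everything when I handed in.
- **Disagreement:** one reading of the hub position came out about 7 mm off because the arm had not settled. I measured it again before grasping.

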